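# Clamp the glued mouldings: load, release the ratchet pawl, lock the jaw

## Task

Clear the sanding block that was left in the glue clamp out onto the table and put every moulding that lies on the table flat into the clamp, one to a channel, lengthwise between fence and jaw, while the jaw is still held open. Then lift the ratchet pawl by its red knob and keep it clear of the wheel until the drum has turned back and the spring jaw has closed tight on the mouldings, and drop the pawl back onto the teeth. Last, knock the sprung locking pin fully home with the mallet, never with the hand, and set the mallet down on the table again, clear of the clamp; leave the bottle and the tin where they are.

Things in the scene. Friction and masses are not known exactly. Their poses are not given: they have to be found in the camera images.
- clamp: Spring glue clamp on a grey base plate 316 x 204 x 12 mm. Origin: under the plate near its middle, at table height. x: from the ratchet end to the fence, the way the jaw closes; y: across, left when looking along x. Ratchet, drum and spring cans stand behind the jaw at x = -160 to -45 mm: 98 mm high (pawl arm, post) on the +y side, else up to 76 mm.
- fence (a point): Middle of the foot of the fence's face, which looks to the clamp's -x and stands to 42 mm above the table, all across y. The jaw's face opposite is as high: 154 mm away when open, 120 mm when closed on mouldings.
- channel_1 (a point): Middle of the floor of the channel at the clamp's +y side, midway between fence and open jaw; floor 12 mm above the table. A moulding's origin belongs here (play 17 mm to each end, 5 mm to each side). Axes as the clamp's. The channels run along x, 44 mm wide, 60 mm apart, parted by wooden lands 16 mm wide and 6 mm high.
- channel_2 (a point): The same point of the middle channel.
- channel_3 (a point): The same point of the third channel, at the clamp's -y side.
- moulding_1: Cast white bead moulding, 34 mm wide (its x), 120 mm long (its y), 29 mm high, 0.11 kg, lying flat on the table. Origin: middle of its underside. Either end may face the fence. Two or three mouldings are present, all alike.
- moulding_2: As moulding_1.
- moulding_3: As moulding_1.
- sanding_block: Cork sanding block in grey abrasive paper, 36 mm wide (x), 62 mm long (y), 26 mm high, 0.06 kg, left lying in the middle channel. Origin: 2 mm below the middle of its underside.
- pawl_knob (a point): Middle of the upright red knob at the pawl's free end, 16 mm in diameter, 24 mm high, 116 mm above the table when down. The pawl turns on a level pin along the clamp's y, 104 mm behind the knob (to the clamp's -x) and 23 mm below its middle. The pawl arm, 10 mm wide, runs backwards from under the knob; there is free room on both y sides and in front. Axes: the clamp's, tilting with the pawl.
- pawl (a joint): Angle of the pawl, rad: about 0 with its nose between the wheel's teeth, up to 0.135 on a tooth's crest, clear of the teeth from 0.16 (knob raised about 17 mm), end stop 0.62. It is light and falls by itself when let go.
- drum (a joint): Angle of drum and ratchet wheel, rad: 0 as wound and held by the pawl; grows as it turns back, about 1.72 with the jaw closed on mouldings. While the pawl is up the springs turn it back slowly, within about 3 s; if the pawl drops early it stops at the next tooth (every 0.45 rad) and can be released again. It cannot be wound up here.
- jaw (a joint): Travel of the jaw, m, geared to the drum: 0 open, 0.034 closed on mouldings. The springs push it with about 10 N and it slides the mouldings along to the fence.
- pin_head (a point): Middle of the top of the steel locking pin (head 20 mm in diameter, 8 mm thick), 81 mm above the table when up, on the clamp's -y side behind the jaw, 30 mm inside the plate's edge; free room over the table beyond. It goes straight down 13.5 mm; spring and stiff bush need 6 to 9 N; it stays where driven. The guide rod stops it after 4 mm until the jaw has closed.
- lock_pin (a joint): How far the locking pin is driven down, m: 0 up, 0.0135 fully home.
- mallet: Rubber mallet, 0.36 kg, standing on its head: head an upright black cylinder, 50 mm in diameter, 64 mm high, both faces flat; level wooden handle, 20 mm thick where it is gripped, along the mallet's x from 20 to 156 mm from the head's axis, its middle line 32 mm above the lower face. Origin: middle of the lower face; z along the head. Centre of mass 12 mm from the head's axis.
- resin_bottle: White resin bottle with blue cap, 60 mm in diameter, 141 mm high, bystander. Origin: middle of its underside.
- pigment_tin: Round tin of pigment, 62 mm in diameter, 49 mm high, bystander. Origin: middle of its underside.

How it is judged:
By the outcome, as a careful person would: the job done as asked, in the order asked, and still so for the second after the job is handed in, with the robot touching nothing.
Of moulding_1, moulding_2, moulding_3 only 2 to 3 are there at a start; the rules pass over those that are not, and their reading is None.
At some moment in a run one of mallet may be knocked a few centimetres aside while the robot is not near it.
Once in a run the grip may slacken for a moment while it holds something.
It also fails if it takes over 208 s, if anything falls off the work surface, if the arm or the gripper's body presses on something with over 40 N, if the wrist force passes 120 N, or if a joint passes its speed limit or range.

## Robot

A 6-joint arm with a two-finger parallel gripper is mounted at the origin on a cart in front of the work surface, level with it; the furniture and walls round the work are solid. World frame = base frame: x ahead of the robot, y to its left, z up, the work surface at z = 0. Lengths are in m, angles in rad, forces in N, time in s.
With the tool pointing down it reaches from about 0.275 to 0.775 m from the base axis. Payload 14.6 kg.
Tool frame: the origin (TCP) lies midway between the tips of the shut fingers; the grasp point (between the pads) lies 19 mm behind it; z points along the fingers, y is the line along which they close (so a half turn about z gives the same grasp; the last joint's range is limited). The gripper opens to 85 mm and grips with 20 to 120 N. Pads are 22 mm wide; open, the fingers measure 114 mm over their backs; the gripper's body (76 mm by 85 mm) begins 54 mm behind the grasp point. The pads swing forward as they close: fully open they stand 13 mm farther back than shut.
Start: joints at [1.188, 0.263, -0.048, 1.259, 0, 1.415], TCP at [0.119, 0.511, 0.201] pointing down, gripper open.
Joint ranges: [-2.65, 2.65], [-0.89, 1.7], [-1.18, 1.37], [-2.13, 2.11], [-1.35, 1.29], [-3.14, 3.14]. Speed limits (rad/s): [1.89, 1.89, 2.57, 2.79, 3.14, 3.14].

## Interface

Orientations are given as a unit quaternion [w, x, y, z].
In Python, from plant import * gives the robot as it stands.
- The arm moves only by the tool apply_moves, never from a script. Its argument "deltas" is a list of rows, each a list of 4 numbers: the shift along the tool's x, y, z as a fraction of full scale, then the turn about the tool's z as a fraction of full scale. In form: [[x, y, z, twist], ...]. A call has exactly 8 rows; each row shifts and turns the commanded pose from where the row before left it, along the tool's axes as they then stand; what a row does not reach is not made up. Full scale, the value 1, is 40 mm for a shift and 4 degrees for a turn. A row lasts 1/12 s, in which the tool goes at most 41.7 mm and 7.16 degrees, less where a joint would pass 70% of its speed; a pose out of reach is approached as far as the arm can. A call with a number of a shift or a turn outside -1 to 1 is refused whole. A call with a gripper value outside its range is refused whole. "grip" is the opening, from -1 (shut) to 1 (fully open), set as the call begins (left out, the last holds). The fingers move at their own pace and stop on an object; "squeeze" is the grip in N (left out, the last holds). Time passes only in rows, so rows that do not move let the fingers close, or fill a call up. It gives the time, the measured TCP pose, the force, the opening and the grip force at its end, in the units of the state.
- get_obs(): the state, without advancing time (a new reading comes with each control period).
- capture(name): name is "side" or "top" or "wrist"; returns a dict with "pixels" (480x640x3 uint8, red, green, blue), "mtx" (3x3 intrinsics, pixels), "camera_from_world" (4x4, takes a point from world to camera coordinates); the wrist camera has in their place "T_tool_cam" (4x4, takes a point from camera to tool coordinates, whose origin is the TCP and whose axes are the flange's). Camera axes: x right, y down, z forward; pixel columns grow to the right and rows downward; lengths in m; the calibration is good to about 2 mm. A picture is of the moment at which its call begins: read the wrist's pose just before it. There is no depth.
- finish_job(): hands the job in; it is judged then, once.
The state is a dict: "time": time; "joint_pos": joint angles; "qvel": joint speeds; "joint_efforts": joint torques, N m; "eef_pos": TCP position; "eef_rot": TCP orientation; "wrist_force": force on the tool from outside, world axes, zero at the start; "wrist_torque": the same for the moment, N m; "finger_gap": finger opening in m; "grasp_force": force on a finger pad.
Only numpy, scipy, OpenCV 4.12 (cv2) and the standard library are available. Lean on these libraries where they do the work, as an engineer would, in place of code of your own. Each camera call takes 0.05 s, during which the arm holds its last target. There are 200 camera calls.

## Working session

There is one attempt and no reset: what is moved stays moved. The work goes in short steps, Python scripts to look and compute and a tool call to move; the robot and the scene stay as the last step left them, time stands still between calls to the robot, and variables do not carry over. Pictures are saved under pics/ and viewed, at most 14 in all, crops included, and the job is handed in when it is done.

Besides the shell and the picture viewer there is one more tool, called after "Request:" by a JSON object that holds its "method" and its "body", one argument or row to a line. apply_moves: Moves the arm, as the interface text tells. Shift numbers are shares of 40 mm and turn numbers shares of 4 degrees, none past 1 either way. Its arguments: {"type":"object","properties":{"deltas":{"type":"array"},"grip":{"type":"number"},"squeeze":{"type":"number"}},"required":["deltas"]}

```bash
ls; mkdir -p pics
cat > h.py <<'E'
from plant import *
import numpy as np, cv2
from scipy.spatial.transform import Rotation as R
def save(n,im): cv2.imwrite('pics/'+n+'.png',cv2.cvtColor(im,cv2.COLOR_RGB2BGR))
def ray(c,uv):
    T=np.linalg.inv(c['camera_from_world']); d=T[:3,:3]@np.linalg.inv(c['mtx'])@np.array([uv[0],uv[1],1.]); return T[:3,3],d
def onz(c,uv,z):
    o,d=ray(c,uv); return o+d*(z-o[2])/d[2]
def proj(c,p):
    q=c['camera_from_world']@np.append(p,1); q=c['mtx']@q[:3]; return q[:2]/q[2]
def wrist():
    s=get_obs(); c=capture('wrist'); w,x,y,z=s['eef_rot']
    T=np.eye(4); T[:3,:3]=R.from_quat([x,y,z,w]).as_matrix(); T[:3,3]=s['eef_pos']
    c['camera_from_world']=np.linalg.inv(T@c['T_tool_cam']); return c
E
python3 - <<'E'
from h import *
s=get_obs()
print({k:np.round(v,3) for k,v in s.items()})
for n in ['top','side']:
    c=capture(n); save(n+'0',c['pixels']); np.savez(n+'0',**c)
    print(n,np.round(np.linalg.inv(c['camera_from_world'])[:3],2))
E
```

```text
pics
{'time': np.float64(0.0), 'joint_pos': array([ 1.188,  0.264, -0.049,  1.259, -0.   ,  1.415]), 'qvel': array([ 0.001, -0.   ,  0.002, -0.   ,  0.001, -0.   ]), 'joint_efforts': array([ 1.0000e-03, -6.3760e+01,  3.8457e+01,  1.4000e-02, -0.0000e+00,
       -0.0000e+00]), 'eef_pos': array([0.118, 0.511, 0.2  ]), 'eef_rot': array([-0.   ,  0.114,  0.994, -0.001]), 'wrist_force': array([-0.583,  0.464,  0.024]), 'wrist_torque': array([ 0.069, -0.021,  0.036]), 'grasp_force': np.float64(0.0), 'finger_gap': np.float64(0.085)}
top [[ 0.03 -0.99  0.15  0.42]
 [-1.   -0.03 -0.   -0.08]
 [ 0.01 -0.15 -0.99  0.97]]
side [[-0.99 -0.08  0.06  0.49]
 [-0.1   0.64 -0.76  0.56]
 [ 0.02 -0.76 -0.65  0.66]]
```

View pics/top0.png

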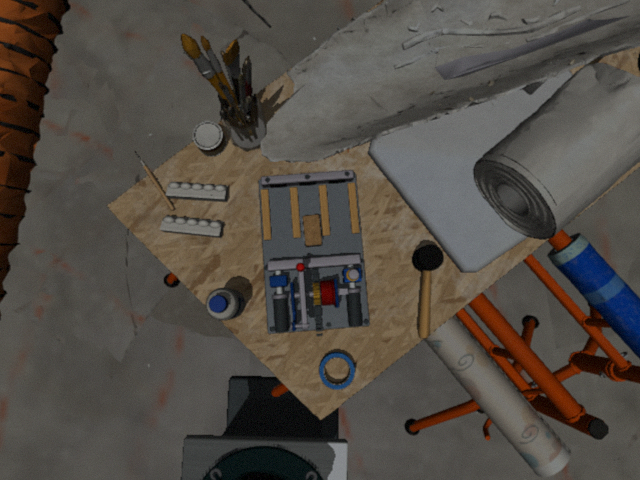

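View pics/side0.png

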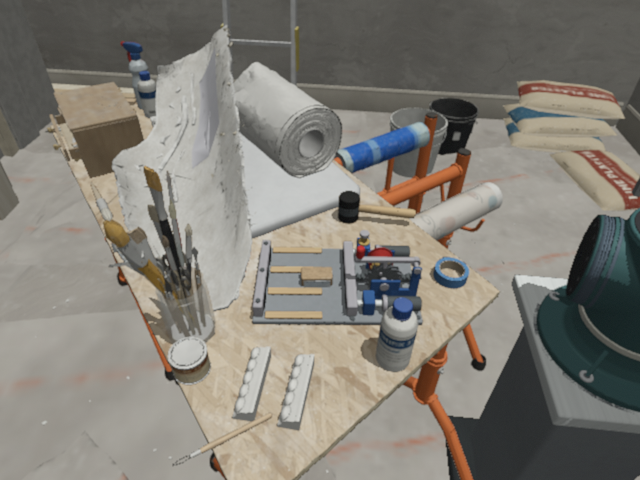

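The top view shows two mouldings at (197,191) and (192,226), and the clamp with its fence at (308,178) and its ratchet end at (318,330). The block is at (313,229), the red knob at (300,266), the mallet head at (427,257), the bottle at (223,303) and the tin at (208,136). The side view agrees.

Run:
```python
from h import *
for n in ['top','side']:
    c=dict(np.load(n+'0.npz')); im=c['pixels']; hsv=cv2.cvtColor(im,cv2.COLOR_RGB2HSV)
    print(n, 'K',np.round(c['mtx'][[0,1,0,1],[0,1,2,2]],1))
    def comps(mask,box,amin,z,name):
        m=np.zeros(mask.shape,np.uint8); x0,y0,x1,y1=box; m[y0:y1,x0:x1]=mask[y0:y1,x0:x1]
        for k in cv2.findContours(m,cv2.RETR_EXTERNAL,cv2.CHAIN_APPROX_NONE)[0]:
            if cv2.contourArea(k)<amin: continue
            r=cv2.boxPoints(cv2.minAreaRect(k)); P=np.array([onz(c,p,z)[:2] for p in r])
            e=P[1]-P[0]; f=P[2]-P[1]
            if np.linalg.norm(e)<np.linalg.norm(f): e,f=f,e
            print(name,np.round(np.mean(r,0)),'c',np.round(P.mean(0),4),'L',np.round([np.linalg.norm(e),np.linalg.norm(f)],3),'yaw',round(np.degrees(np.arctan2(e[1],e[0]))%180,1))
    H,S,V=[hsv[...,i].astype(int) for i in range(3)]
    wh=((S<40)&(V>115)).astype(np.uint8)*255
    br=((H>8)&(H<28)&(S>90)).astype(np.uint8)*255
    red=(((H<6)|(H>174))&(S>150)).astype(np.uint8)*255
    blk=((V<45)).astype(np.uint8)*255
    if n=='top':
        comps(wh,(150,175,240,245),150,.02,'mould')
        comps(wh,(185,115,230,155),50,.049,'tin')
        comps(br,(261,183,360,250),60,.018,'land')
        comps(red,(290,255,312,275),5,.116,'knob')
        comps(blk,(405,235,450,272),100,.064,'mallet')
        comps(br,(405,270,450,345),50,.042,'handle')
    else:
        comps(wh,(225,340,320,435),150,.02,'mould')
        comps(br,(255,240,350,325),60,.018,'land')
        comps(blk,(330,190,362,210),50,.064,'mallet')
        comps(red,(355,240,375,262),5,.116,'knob')
    for uv,z in ([((268,333),.012),((369,327),.012),((261,176),.042),((355,170),.042)] if n=='top' else []): print(np.round(onz(c,uv,z),3))
```

```text
top K [474.7 474.7 314.1 231.2]
mould [189. 228.] c [0.5582 0.1705] L [0.119 0.016] yaw 85.5
mould [195. 193.] c [0.6317 0.1636] L [0.119 0.015] yaw 88.1
tin [208. 132.] c [0.7511 0.1388] L [0.042 0.036] yaw 46.3
land [266. 214.] c [0.5925 0.0179] L [0.105 0.016] yaw 6.2
land [295. 212.] c [ 0.5986 -0.0415] L [0.105 0.016] yaw 6.1
land [315. 215.] c [ 0.5936 -0.0836] L [0.123 0.053] yaw 6.1
land [353. 208.] c [ 0.6109 -0.1605] L [0.105 0.016] yaw 5.9
knob [300. 267.] c [ 0.4794 -0.0587] L [0.014 0.013] yaw 136.8
mallet [427. 257.] c [ 0.5084 -0.3   ] L [0.06  0.049] yaw 110.0
handle [427. 307.] c [ 0.4149 -0.3047] L [0.142 0.086] yaw 179.2
[0.354 0.003 0.012]
[ 0.372 -0.196  0.012]
[0.665 0.028 0.042]
[ 0.683 -0.161  0.042]
side K [451.7 451.7 323.9 239. ]
mould [303. 393.] c [0.5525 0.1725] L [0.143 0.065] yaw 87.8
mould [255. 389.] c [0.6279 0.1716] L [0.168 0.067] yaw 83.4
mallet [348. 200.] c [ 0.5101 -0.2883] L [0.067 0.045] yaw 92.4
knob [371. 252.] c [ 0.4589 -0.0581] L [0.014 0.011] yaw 90.8
knob [360. 252.] c [ 0.478  -0.0587] L [0.03  0.013] yaw 91.8
```

```bash
cat >> h.py <<'E'
def plan(p,yaw=None):
    """print moves (units) to reach p with tool y at world angle yaw (mod 180), twist done first"""
    s=get_obs(); w,x,y,z=s['eef_rot']; M=R.from_quat([x,y,z,w]).as_matrix()
    cur=np.degrees(np.arctan2(M[1,1],M[0,1])); tw=0
    if yaw is not None: tw=-((yaw-cur+90)%180-90)
    M2=M@R.from_euler('z',tw,degrees=True).as_matrix()
    d=M2.T@(np.array(p)-s['eef_pos'])
    print('t',round(float(s['time']),2),'tcp',np.round(s['eef_pos'],4),'ya',round(cur,1),'j6',round(float(s['joint_pos'][5]),2),'| twist u',round(tw/4,2),'shift u',np.round(d/.04,3))
E
python3 - <<'E'
from h import *
plan([.53,-.09,.33],95.9); c=capture('wrist'); print(np.round(c['T_tool_cam'],3)); print(c['mtx'])
E
```

```text
t 0.1 tcp [0.1185 0.5112 0.2002] ya 76.9 j6 1.42 | twist u -4.74 shift u [ -8.687 -16.01   -3.236]
[[-0.001 -0.952 -0.306  0.078]
 [ 1.    -0.001  0.    -0.   ]
 [-0.    -0.306  0.952 -0.173]
 [ 0.     0.     0.     1.   ]]
[[361.62723636   0.         322.89118504]
 [  0.         361.62723636 239.24619004]
 [  0.           0.           1.        ]]
```

Request:
{"method": "apply_moves", "body": {
  "deltas": [
    [0, 0, -0.6, -0.6],
    [0, 0, -0.6, -0.6],
    [0, 0, -0.6, -0.6],
    [0, 0, -0.2, -0.6],
    [0, 0, 0, -0.6],
    [0, 0, 0, -0.6],
    [0, 0, 0, -0.6],
    [0, 0, 0, -0.54]
  ],
  "grip": 1
}}

```text
time: 0.82
eef_pos: [0.1185, 0.5114, 0.2804]
eef_rot: [-0.0, -0.053, 0.999, -0.0]
wrist_force: [0.4, -0.5, 0.3]
finger_gap: 0.085
grasp_force: 0.0
```

Request:
{"method": "apply_moves", "body": {
  "deltas": [
    [-0.4, -0.7, 0, 0],
    [-0.4, -0.7, 0, 0],
    [-0.4, -0.7, 0, 0],
    [-0.4, -0.7, 0, 0],
    [-0.4, -0.7, 0, 0],
    [-0.4, -0.7, 0, 0],
    [-0.4, -0.7, 0, 0],
    [-0.4, -0.7, 0, 0]
  ]
}}

```text
time: 1.48
eef_pos: [0.2694, 0.3004, 0.2805]
eef_rot: [0.0, -0.052, 0.999, 0.0]
wrist_force: [0.1, 0.3, 0.1]
finger_gap: 0.0854
grasp_force: 0.0
```

Request:
{"method": "apply_moves", "body": {
  "deltas": [
    [-0.4, -0.7, 0, 0],
    [-0.4, -0.7, 0, 0],
    [-0.4, -0.7, 0, 0],
    [-0.4, -0.7, 0, 0],
    [-0.4, -0.7, 0, 0],
    [-0.4, -0.7, 0, 0],
    [-0.4, -0.7, 0, 0],
    [-0.4, -0.7, 0, 0]
  ]
}}

```text
time: 2.15
eef_pos: [0.4199, 0.0906, 0.2805]
eef_rot: [-0.0, -0.051, 0.999, 0.0]
wrist_force: [0.6, 0.2, -1.0]
finger_gap: 0.0854
grasp_force: 0.0
```

Request:
{"method": "apply_moves", "body": {
  "deltas": [
    [-0.4, -0.7, 0, 0],
    [-0.4, -0.7, 0, 0],
    [-0.4, -0.7, 0, 0],
    [-0.4, -0.7, 0, 0],
    [-0.4, -0.7, 0, 0],
    [-0.2, -0.7, 0, 0],
    [0, -0.6, 0, 0],
    [0, 0, 0, 0]
  ]
}}

```text
time: 2.82
eef_pos: [0.5273, -0.0933, 0.2795]
eef_rot: [-0.001, -0.05, 0.999, -0.0]
wrist_force: [0.2, 0.1, 0.2]
finger_gap: 0.0857
grasp_force: 0.0
```

Run:
```python
from h import *
plan([.53,-.09,.28],95.9)
c=wrist(); save('w1',c['pixels']); np.savez('w1',**c)
```

```text
t 2.82 tcp [ 0.5273 -0.0933  0.2795] ya 95.7 j6 -0.43 | twist u -0.04 shift u [-0.076  0.074 -0.012]
```

View pics/w1.png

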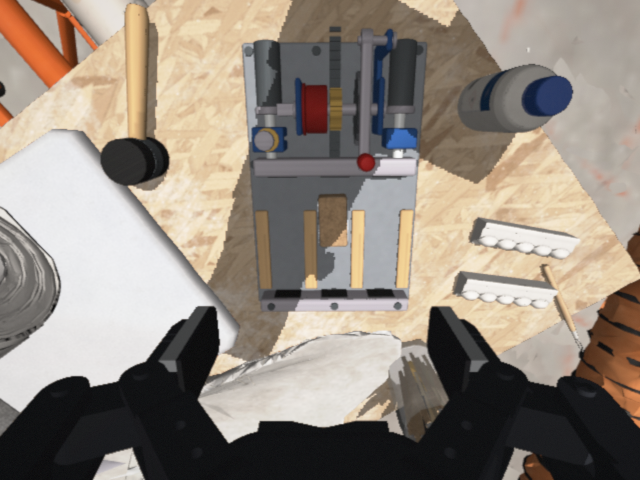

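The wrist view shows everything clearly. Lands are at about (262,250), (310,250), (358,250) and (405,250), and the block is at (332,222). The fence top runs along y≈303 and the jaw along y≈168. The red knob is at (366,162), the pin head at (266,139), the mouldings at (525,240) and (506,290), and the mallet head at (135,160).

```bash
cat >> h.py <<'E'
def comps(c,mask,box,amin,z,name):
    m=np.zeros(mask.shape,np.uint8); x0,y0,x1,y1=box; m[y0:y1,x0:x1]=mask[y0:y1,x0:x1]
    for k in cv2.findContours(m,cv2.RETR_EXTERNAL,cv2.CHAIN_APPROX_NONE)[0]:
        if cv2.contourArea(k)<amin: continue
        P=np.array([onz(c,p,z)[:2] for p in k[:,0,:]]).astype(np.float32)
        r=cv2.boxPoints(cv2.minAreaRect(P)); e=r[1]-r[0]; f=r[2]-r[1]
        if np.linalg.norm(e)<np.linalg.norm(f): e,f=f,e
        print(name,np.round(k[:,0].mean(0)),'c',np.round(r.mean(0),4),'L',np.round([np.linalg.norm(e),np.linalg.norm(f)],3),'yaw',round(np.degrees(np.arctan2(e[1],e[0]))%180,1))
def masks(c):
    hsv=cv2.cvtColor(c['pixels'],cv2.COLOR_RGB2HSV); H,S,V=[hsv[...,i].astype(int) for i in range(3)]
    f=lambda m:m.astype(np.uint8)*255
    return dict(wh=f((S<30)&(V>150)),br=f((H>8)&(H<28)&(S>80)),red=f(((H<6)|(H>174))&(S>150)),blk=f(V<55)),hsv
E
python3 - <<'E'
from h import *
c=dict(np.load('w1.npz')); m,hsv=masks(c)
comps(c,m['br'],(253,180,416,292),100,.018,'land')
comps(c,m['br'],(316,190,350,255),100,.040,'block')
comps(c,m['wh'],(455,215,580,312),100,.020,'mould')
comps(c,m['red'],(355,150,378,176),20,.12,'knob')
comps(c,m['blk'],(98,130,172,188),100,.05,'mallet')
for x in (285,335,385): print(x,[tuple(int(v) for v in hsv[y,x]) for y in range(284,300,2)],[tuple(int(v) for v in hsv[y,x]) for y in range(158,186,3)])
for n,uv,z in [('fence L',(263,291),.042),('fence R',(408,291),.042),('jaw L',(254,176),.042),('jaw R',(416,174),.042),('pin',(266,139),.081),('malltop',(124,160),.064),('mallhandle end',(138,5),.042)]: print(n,np.round(onz(c,uv,z),4))
E
```

```text
land [263. 249.] c [ 0.6116 -0.1614] L [0.104 0.015] yaw 6.0
land [404. 248.] c [0.5925 0.0162] L [0.104 0.015] yaw 6.0
land [357. 248.] c [ 0.5984 -0.0431] L [0.104 0.015] yaw 6.1
land [310. 249.] c [ 0.6044 -0.1023] L [0.104 0.015] yaw 6.1
land [333. 220.] c [ 0.5631 -0.0782] L [0.066 0.033] yaw 8.0
block [333. 220.] c [ 0.5574 -0.0794] L [0.062 0.031] yaw 8.0
mould [508. 293.] c [0.6384 0.1638] L [0.124 0.029] yaw 88.2
mould [528. 240.] c [0.5646 0.1701] L [0.125 0.031] yaw 85.6
knob [366. 162.] c [ 0.4795 -0.0594] L [0.015 0.014] yaw 95.7
mallet [135. 160.] c [ 0.5095 -0.3017] L [0.074 0.048] yaw 101.3
285 [(113, 11, 95), (113, 11, 95), (105, 12, 88), (30, 10, 26), (30, 16, 16), (0, 0, 14), (10, 36, 21), (165, 8, 62)] [(140, 11, 71), (150, 8, 122), (156, 10, 126), (156, 10, 125), (150, 8, 123), (144, 11, 120), (150, 9, 83), (105, 11, 93), (105, 11, 94), (105, 11, 94)]
335 [(105, 12, 176), (109, 12, 176), (113, 10, 100), (60, 9, 27), (0, 0, 21), (0, 12, 21), (165, 15, 34), (150, 9, 115)] [(140, 10, 73), (158, 8, 123), (150, 9, 120), (150, 8, 121), (158, 9, 119), (158, 9, 115), (135, 8, 68), (108, 14, 92), (108, 14, 93), (108, 14, 93)]
385 [(109, 11, 178), (105, 11, 178), (105, 10, 150), (0, 0, 23), (0, 0, 22), (60, 12, 21), (165, 10, 49), (155, 12, 128)] [(150, 10, 131), (150, 6, 231), (156, 6, 223), (150, 7, 221), (153, 10, 219), (150, 10, 204), (150, 3, 74), (105, 11, 134), (107, 10, 183), (103, 13, 181)]
fence L [ 0.6559 -0.156   0.042 ]
fence R [0.638  0.0242 0.042 ]
jaw L [ 0.5142 -0.1731  0.042 ]
jaw R [0.4938 0.0084 0.042 ]
pin [ 0.4705 -0.156   0.081 ]
malltop [ 0.5076 -0.3062  0.064 ]
mallhandle end [ 0.3577 -0.2939  0.042 ]
```

Run:
```python
from h import *
c=dict(np.load('w1.npz')); a=np.radians(6.0); ux=np.array([np.cos(a),np.sin(a)]); uy=np.array([-ux[1],ux[0]])
mid=(np.array([.6116,-.1614])+[.5925,.0162])/2
for n,uv,z in [('f foot',(335,289),.012),('f top',(335,297),.042),('f foot',(285,289),.012),('ftop',(285,298),.042),('jaw',(335,175.5),.042),('jaw',(285,175.5),.042)]:
    d=onz(c,uv,z)[:2]-mid; print(n,np.round([d@ux,d@uy],4))
for n,p in [('knob',[.4795,-.0594]),('pin',[.4705,-.156]),('block',[.5574,-.0794])]:
    d=np.array(p)-mid; print(n,np.round([d@ux,d@uy],4))
print(mid)
plan([.5574,-.0794,.15],98)
```

```text
f foot [0.057  0.0024]
f top [0.0536 0.0014]
f foot [ 0.0566 -0.0645]
ftop [ 0.0547 -0.0614]
jaw [-0.098   0.0006]
jaw [-0.0983 -0.0558]
knob [-0.1205  0.0259]
pin [-0.1395 -0.0692]
block [-0.0451 -0.0021]
[ 0.60205 -0.0726 ]
t 2.87 tcp [ 0.5268 -0.0915  0.2798] ya 95.8 j6 -0.42 | twist u -0.56 shift u [-0.804  0.192  3.244]
```

Request:
{"method": "apply_moves", "body": {
  "deltas": [
    [-0.2, 0.05, 0.3, -0.14],
    [-0.2, 0.05, 0.6, -0.14],
    [-0.2, 0.05, 0.7, -0.14],
    [-0.2, 0.04, 0.7, -0.14],
    [0, 0, 0.7, 0],
    [0, 0, 0.7, 0],
    [0, 0, 0.7, 0],
    [0, 0, 0.6, 0]
  ]
}}

```text
time: 3.53
eef_pos: [0.5567, -0.0773, 0.079]
eef_rot: [-0.0, -0.071, 0.997, 0.0]
wrist_force: [0.7, -0.1, -0.1]
finger_gap: 0.0855
grasp_force: 0.0
```

Request:
{"method": "apply_moves", "body": {
  "deltas": [
    [0, 0, 0.6, 0],
    [0, 0, 0.5, 0],
    [0, 0, 0.3, 0],
    [0, 0, 0.14, 0],
    [0, 0, 0, 0],
    [0, 0, 0, 0],
    [0, 0, 0, 0],
    [0, 0, 0, 0]
  ]
}}

```text
time: 4.2
eef_pos: [0.5581, -0.0785, 0.0199]
eef_rot: [0.001, -0.071, 0.997, -0.0]
wrist_force: [0.4, 0.4, 0.3]
finger_gap: 0.0856
grasp_force: 0.0
```

Request:
{"method": "apply_moves", "body": {
  "deltas": [
    [0, 0, 0, 0],
    [0, 0, 0, 0],
    [0, 0, 0, 0],
    [0, 0, 0, 0],
    [0, 0, 0, 0],
    [0, 0, 0, 0],
    [0, 0, 0, 0],
    [0, 0, 0, 0]
  ],
  "grip": -1,
  "squeeze": 30
}}

```text
time: 4.87
eef_pos: [0.5575, -0.0785, 0.019]
eef_rot: [-0.0, -0.071, 0.997, -0.0]
wrist_force: [-0.4, 0.4, -0.9]
finger_gap: 0.0001
grasp_force: 0.0
```

Run:
```python
from h import *
plan([.59,-.235,.10],95.9)
```

```text
t 4.87 tcp [ 0.5575 -0.0785  0.019 ] ya 98.1 j6 -0.43 | twist u 0.56 shift u [-0.406 -3.976 -2.026]
```

Request:
{"method": "apply_moves", "body": {
  "deltas": [
    [0, 0, 0, 0],
    [0, 0, -0.6, 0],
    [0, 0, -0.6, 0],
    [0, 0, -0.6, 0],
    [0, 0, -0.6, 0],
    [0, 0, -0.6, 0],
    [0, 0, -0.4, 0],
    [0, 0, 0, 0]
  ],
  "grip": 1
}}

```text
time: 5.53
eef_pos: [0.5589, -0.0788, 0.1582]
eef_rot: [0.002, -0.071, 0.997, -0.001]
wrist_force: [-0.1, -0.3, 0.0]
finger_gap: 0.0852
grasp_force: 0.0
```

Run:
```python
from h import *
plan([.59,-.235,.10],95.9)
c=wrist(); save('w2',c['pixels']); np.savez('w2',**c)
```

```text
t 5.53 tcp [ 0.5589 -0.0788  0.1582] ya 98.2 j6 -0.43 | twist u 0.56 shift u [-0.366 -3.961  1.464]
```

View pics/w2.png

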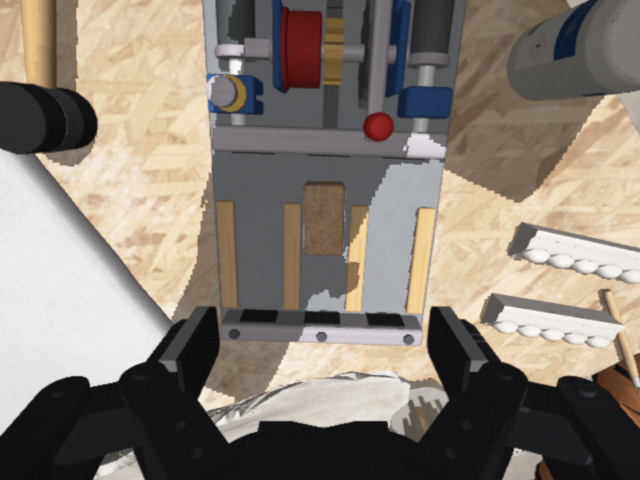

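The block is still in the middle channel, at about (324,218), and is unrotated. I'll re-measure it.

Run:
```python
from h import *
c=dict(np.load('w2.npz')); m,hsv=masks(c)
hh=hsv[...,0].astype(int);S=hsv[...,1].astype(int)
comps(c,m['br'],(212,195,440,305),100,.018,'land')
mm=((hh>3)&(hh<28)&(S>60)).astype(np.uint8)*255
mm=cv2.morphologyEx(mm,cv2.MORPH_OPEN,np.ones((9,9)))
for z in (.02,.03,.04):comps(c,mm,(301,178,347,258),100,z,'block')
comps(c,m['red'],(360,108,396,142),20,.12,'knob')
T=np.linalg.inv(c['T_tool_cam']);p=c['mtx']@T[:3,3];print(p[:2]/p[2])
```

```text
land [420. 256.] c [0.5878 0.0156] L [0.095 0.016] yaw 6.2
land [356. 255.] c [ 0.5951 -0.0435] L [0.098 0.015] yaw 6.0
land [292. 254.] c [ 0.6024 -0.1022] L [0.1   0.015] yaw 6.2
land [227. 252.] c [ 0.6099 -0.1612] L [0.102 0.016] yaw 6.1
land [324. 224.] c [ 0.5692 -0.0774] L [0.055 0.034] yaw 7.8
block [324. 218.] c [ 0.563  -0.0779] L [0.066 0.034] yaw 7.2
block [324. 218.] c [ 0.5604 -0.0783] L [0.064 0.033] yaw 7.2
block [324. 218.] c [ 0.5578 -0.0787] L [0.062 0.032] yaw 7.2
knob [378. 126.] c [ 0.4799 -0.0597] L [0.016 0.014] yaw 100.1
[323.95436922 279.77751079]
```

Request:
{"method": "apply_moves", "body": {
  "deltas": [
    [0, 0, 0.6, 0],
    [0, 0, 0.6, 0],
    [0, 0, 0.6, 0],
    [0, 0, 0.6, 0],
    [0, 0, 0.6, 0],
    [0, 0, 0.4, 0],
    [0, 0, 0.25, 0],
    [0, 0, 0, 0]
  ]
}}

```text
time: 6.25
eef_pos: [0.5559, -0.078, 0.0066]
eef_rot: [-0.002, -0.071, 0.997, 0.001]
wrist_force: [-0.0, 0.1, 0.2]
finger_gap: 0.0853
grasp_force: 0.0
```

Request:
{"method": "apply_moves", "body": {
  "deltas": [
    [0, 0, 0, 0],
    [0, 0, 0, 0],
    [0, 0, 0, 0],
    [0, 0, 0, 0],
    [0, 0, 0, 0],
    [0, 0, 0, 0],
    [0, 0, 0, 0],
    [0, 0, 0, 0]
  ],
  "grip": -0.5,
  "squeeze": 25
}}

```text
time: 6.92
eef_pos: [0.5576, -0.0785, 0.0091]
eef_rot: [0.0, -0.071, 0.997, -0.0]
wrist_force: [-1.1, -0.7, 0.4]
finger_gap: 0.0213
grasp_force: 0.0
```

Run:
```python
from h import *
plan([.59,-.235,.10],95.9)
c=wrist(); save('w3',c['pixels']); np.savez('w3',**c)
```

```text
t 6.92 tcp [ 0.5576 -0.0785  0.0091] ya 98.1 j6 -0.43 | twist u 0.56 shift u [-0.405 -3.976 -2.272]
```

View pics/w3.png

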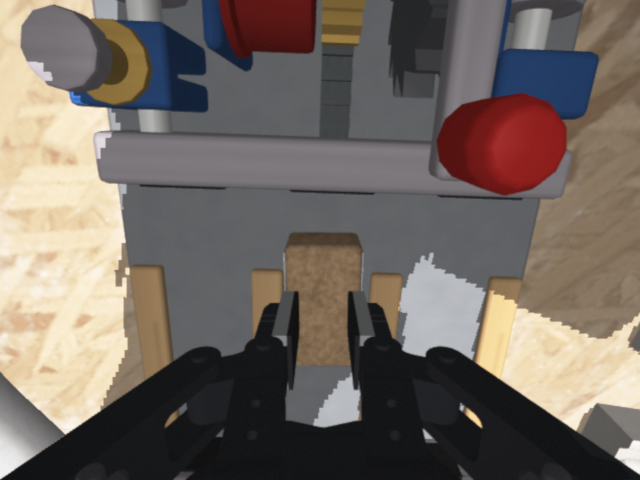

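The inner lands' spacing fits the arm's reported height, so the pose is right. The fingers, at about (298–350, 290), show their tips near tool z ≈ -40 mm, above the block top. That means the real tips stand well short of the stated TCP, which explains the empty grip. I'll go lower in small steps and watch the force.

Request:
{"method": "apply_moves", "body": {
  "deltas": [
    [0, 0, 0, 0],
    [0, 0, 0, 0],
    [0, 0, 0, 0],
    [0, 0, 0, 0],
    [0, 0, 0.1, 0],
    [0, 0, 0.1, 0],
    [0, 0, 0.1, 0],
    [0, 0, 0.1, 0]
  ],
  "grip": 0.6
}}

```text
time: 7.63
eef_pos: [0.5573, -0.0784, -0.0076]
eef_rot: [-0.0, -0.071, 0.997, 0.0]
wrist_force: [-0.1, -0.3, 0.5]
finger_gap: 0.0684
grasp_force: 0.0
```

Request:
{"method": "apply_moves", "body": {
  "deltas": [
    [0, 0, 0, 0],
    [0, 0, 0, 0],
    [0, 0, 0, 0],
    [0, 0, 0, 0],
    [0, 0, 0, 0],
    [0, 0, 0, 0],
    [0, 0, 0, 0],
    [0, 0, 0, 0]
  ],
  "grip": -0.5,
  "squeeze": 25
}}

```text
time: 8.3
eef_pos: [0.5576, -0.0784, -0.0069]
eef_rot: [0.0, -0.071, 0.997, -0.0]
wrist_force: [-1.2, -0.1, 1.6]
finger_gap: 0.0332
grasp_force: 25.1
```

Request:
{"method": "apply_moves", "body": {
  "deltas": [
    [0, 0, -0.2, 0],
    [0, 0, -0.4, 0],
    [0, 0, -0.5, 0],
    [0, 0, -0.5, 0],
    [0, 0, -0.4, 0],
    [0, 0, 0, 0],
    [0, 0, 0, 0],
    [0, 0, 0, 0]
  ]
}}

```text
time: 8.97
eef_pos: [0.5571, -0.0783, 0.0725]
eef_rot: [-0.0, -0.071, 0.997, 0.0]
wrist_force: [0.3, 0.2, -0.7]
finger_gap: 0.0333
grasp_force: 25.0
```

Request:
{"method": "apply_moves", "body": {
  "deltas": [
    [0, -0.3, 0, 0],
    [0, -0.5, 0, 0],
    [0, -0.5, 0, 0],
    [-0.1, -0.5, 0, 0],
    [-0.1, -0.5, 0, 0],
    [-0.1, -0.5, 0, 0],
    [-0.1, -0.5, 0, 0],
    [0, -0.5, 0, 0]
  ]
}}

```text
time: 9.63
eef_pos: [0.595, -0.2281, 0.0718]
eef_rot: [-0.001, -0.071, 0.997, 0.0]
wrist_force: [-0.0, 0.2, 0.8]
finger_gap: 0.0333
grasp_force: 25.0
```

Run:
```python
from h import *
plan([.585,-.235,-.018])
c=wrist(); save('w4',c['pixels']); np.savez('w4',**c); print(get_obs()['finger_gap'],get_obs()['grasp_force'])
```

```text
t 9.63 tcp [ 0.595  -0.2281  0.0718] ya 98.1 j6 -0.64 | twist u 0.0 shift u [ 0.268 -0.137  2.246]
0.03358266964024447 25.060913264751434
```

View pics/w4.png

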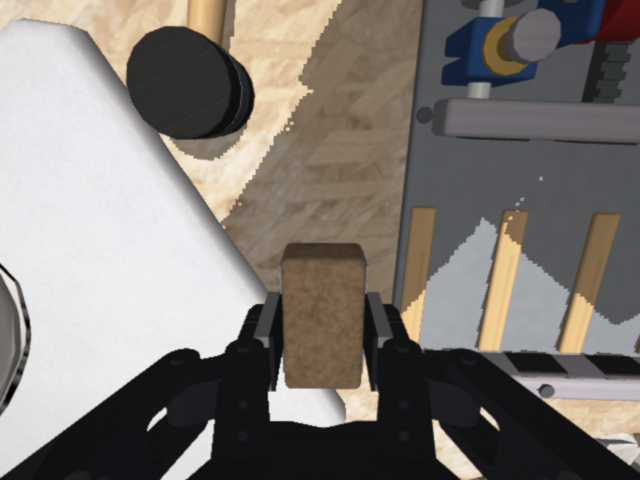

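The block is held at (323,315). The white board's edge at (250,260) is close under it, so I'll set it down 50 mm nearer to the robot.

Request:
{"method": "apply_moves", "body": {
  "deltas": [
    [0.4, 0.1, 0, 0],
    [0.4, 0.1, 0, 0],
    [0.42, 0.12, 0.2, 0],
    [0, 0, 0.5, 0],
    [0, 0, 0.5, 0],
    [0, 0, 0.5, 0],
    [0, 0, 0.35, 0],
    [0, 0, 0.15, 0]
  ]
}}

```text
time: 10.35
eef_pos: [0.5432, -0.2206, -0.0176]
eef_rot: [-0.002, -0.071, 0.997, 0.001]
wrist_force: [-0.9, 0.4, -1.4]
finger_gap: 0.0333
grasp_force: 25.1
```

Request:
{"method": "apply_moves", "body": {
  "deltas": [
    [0, 0, 0.02, 0],
    [0, 0, 0, 0],
    [0, 0, 0, 0],
    [0, 0, 0, 0],
    [0, 0, 0, 0],
    [0, 0, 0, 0],
    [0, 0, 0, 0],
    [0, 0, 0, 0]
  ]
}}

```text
time: 11.02
eef_pos: [0.5448, -0.2209, -0.0156]
eef_rot: [0.0, -0.071, 0.997, -0.0]
wrist_force: [0.1, 0.1, -0.2]
finger_gap: 0.0333
grasp_force: 25.1
```

Request:
{"method": "apply_moves", "body": {
  "deltas": [
    [0, 0, 0, 0],
    [0, 0, 0, 0],
    [0, 0, 0, 0],
    [0, 0, -0.3, 0],
    [0, 0, -0.6, 0],
    [0, 0, -0.8, 0],
    [0, 0, -0.9, 0],
    [0, 0, -0.9, 0]
  ],
  "grip": 0.2
}}

```text
time: 11.68
eef_pos: [0.5443, -0.2206, 0.1257]
eef_rot: [-0.0, -0.071, 0.997, 0.0]
wrist_force: [0.7, -0.5, -0.1]
finger_gap: 0.0512
grasp_force: 0.0
```

Run:
```python
from h import *
plan([.5646,.1701,.16],176)
```

```text
t 11.68 tcp [ 0.5443 -0.2206  0.1257] ya 98.1 j6 -0.67 | twist u -19.46 shift u [-9.78   0.176 -0.856]
```

Request:
{"method": "apply_moves", "body": {
  "deltas": [
    [0, 0, -0.5, -0.5],
    [0, 0, -0.5, -1],
    [0, 0, 0, -1],
    [0, 0, 0, -1],
    [0, 0, 0, -1],
    [0, 0, 0, -1],
    [0, 0, 0, -1],
    [0, 0, 0, -1]
  ],
  "grip": 1
}}

```text
time: 12.35
eef_pos: [0.5447, -0.2208, 0.1642]
eef_rot: [-0.0, -0.328, 0.945, 0.0]
wrist_force: [0.0, 0.3, 0.3]
finger_gap: 0.0854
grasp_force: 0.0
```

Request:
{"method": "apply_moves", "body": {
  "deltas": [
    [0, 0, 0, -1],
    [0, 0, 0, -1],
    [0, 0, 0, -1],
    [0, 0, 0, -1],
    [0, 0, 0, -1],
    [0, 0, 0, -1],
    [0, 0, 0, -1],
    [0, 0, 0, -1]
  ]
}}

```text
time: 13.02
eef_pos: [0.5447, -0.2209, 0.1642]
eef_rot: [-0.0, -0.576, 0.817, 0.0]
wrist_force: [-0.1, -0.0, -0.4]
finger_gap: 0.0853
grasp_force: 0.0
```

Request:
{"method": "apply_moves", "body": {
  "deltas": [
    [-0.4, 0, 0, -1],
    [-0.7, 0, 0, -1],
    [-0.8, 0, 0, -1],
    [-0.8, 0, 0, -0.96],
    [-0.8, 0, 0, 0],
    [-0.8, 0, 0, 0],
    [-0.8, 0, 0, 0],
    [-0.8, 0, 0, 0]
  ]
}}

```text
time: 13.68
eef_pos: [0.5776, 0.0134, 0.1642]
eef_rot: [0.0, -0.682, 0.731, -0.0]
wrist_force: [0.3, 0.2, -0.1]
finger_gap: 0.0857
grasp_force: 0.0
```

Request:
{"method": "apply_moves", "body": {
  "deltas": [
    [-0.8, 0, 0, 0],
    [-0.8, 0, 0, 0],
    [-0.8, 0, 0, 0],
    [-0.6, 0, 0, 0],
    [0, 0, 0, 0],
    [0, 0, 0, 0],
    [0, 0, 0, 0],
    [0, 0, 0, 0]
  ]
}}

```text
time: 14.35
eef_pos: [0.5861, 0.1307, 0.1642]
eef_rot: [-0.0, -0.682, 0.732, -0.0]
wrist_force: [0.4, 0.8, 0.7]
finger_gap: 0.0853
grasp_force: 0.0
```

Run:
```python
from h import *
plan([.5646,.1701,.16],176)
c=wrist(); save('w5',c['pixels']); np.savez('w5',**c)
```

```text
t 14.35 tcp [0.5861 0.1307 0.1642] ya 175.9 j6 -1.42 | twist u -0.02 shift u [-0.946  0.606  0.104]
```

View pics/w5.png

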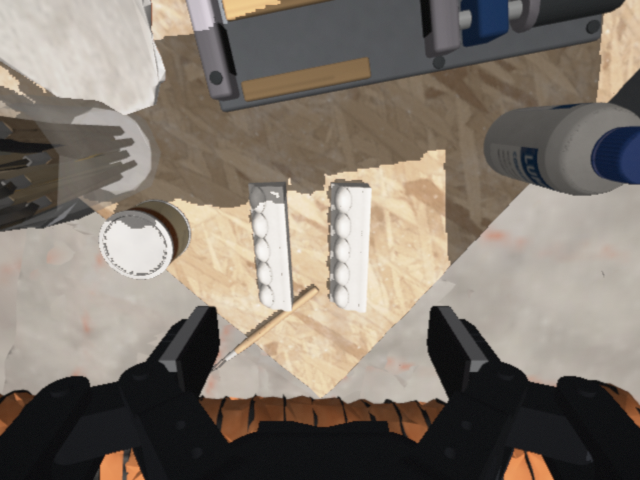

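The mouldings are at about (350,247) and (270,247), with beads on their far side. A brush lies beside the second one.

Run:
```python
from h import *
c=dict(np.load('w5.npz')); hsv=cv2.cvtColor(c['pixels'],cv2.COLOR_RGB2HSV); S=hsv[...,1].astype(int);V=hsv[...,2].astype(int)
m=((S<30)&(V>70)).astype(np.uint8)*255
m=cv2.morphologyEx(m,cv2.MORPH_OPEN,np.ones((5,5)))
for z in (0,.015,.025): comps(c,m,(325,176,380,318),500,z,'A'); comps(c,m,(242,176,300,318),500,z,'B')
plan([.563,.170,0],176)
```

```text
A [350. 245.] c [0.5641 0.1746] L [0.135 0.038] yaw 85.9
B [272. 243.] c [0.6401 0.1679] L [0.134 0.034] yaw 87.9
A [350. 245.] c [0.5649 0.1691] L [0.129 0.036] yaw 85.9
B [272. 243.] c [0.6375 0.1627] L [0.128 0.033] yaw 87.9
A [350. 245.] c [0.5654 0.1655] L [0.125 0.035] yaw 85.9
B [272. 243.] c [0.6357 0.1593] L [0.124 0.032] yaw 87.9
t 14.4 tcp [0.5862 0.1306 0.1642] ya 175.9 j6 -1.42 | twist u -0.02 shift u [-0.943  0.646  4.106]
```

Request:
{"method": "apply_moves", "body": {
  "deltas": [
    [-0.2, 0.15, 0.3, 0],
    [-0.3, 0.2, 0.6, 0],
    [-0.38, 0.24, 0.8, 0],
    [0, 0, 0.8, 0],
    [0, 0, 0.8, 0],
    [0, 0, 0.6, 0],
    [0, 0, 0.3, 0],
    [0, 0, 0, 0]
  ]
}}

```text
time: 15.07
eef_pos: [0.5634, 0.1671, -0.0063]
eef_rot: [-0.002, -0.681, 0.732, 0.001]
wrist_force: [-0.8, -0.2, -0.5]
finger_gap: 0.0852
grasp_force: 0.0
```

Request:
{"method": "apply_moves", "body": {
  "deltas": [
    [0, 0, 0.3, 0],
    [0, 0, 0.2, 0],
    [0, 0, 0.1, 0],
    [0, 0, 0, 0],
    [0, 0, 0, 0],
    [0, 0, 0, 0],
    [0, 0, 0, 0],
    [0, 0, 0, 0]
  ]
}}

```text
time: 15.73
eef_pos: [0.5653, 0.1683, -0.0274]
eef_rot: [0.0, -0.682, 0.731, -0.0]
wrist_force: [0.4, 0.3, 0.9]
finger_gap: 0.0852
grasp_force: 0.2
```

Request:
{"method": "apply_moves", "body": {
  "deltas": [
    [0, 0, 0, 0],
    [0, 0, 0, 0],
    [0, 0, 0, 0],
    [0, 0, 0, 0],
    [0, 0, 0, 0],
    [0, 0, 0, 0],
    [0, 0, 0, 0],
    [0, 0, 0, 0]
  ],
  "grip": -0.7,
  "squeeze": 40
}}

```text
time: 16.4
eef_pos: [0.5649, 0.1683, -0.0274]
eef_rot: [0.0, -0.682, 0.731, 0.0]
wrist_force: [-3.1, -0.2, 6.9]
finger_gap: 0.0326
grasp_force: 39.3
```

Run:
```python
from h import *
plan([.5749,-.0151,.08],96)
c=wrist(); save('w6',c['pixels']); np.savez('w6',**c)
```

```text
t 16.4 tcp [ 0.5649  0.1683 -0.0274] ya 176.0 j6 -1.35 | twist u 20.0 shift u [ 0.231 -4.586 -2.686]
```

View pics/w6.png

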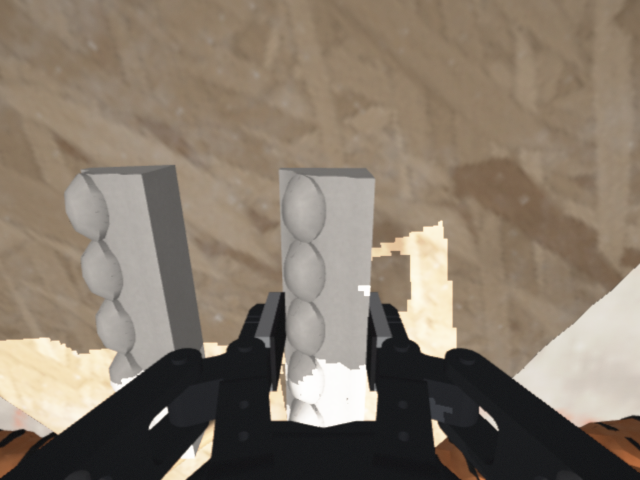

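The moulding is held across its width, at (328,290). The 7 N upward force says the tips touch the table (TCP -27 mm). They must clear the lands, so I'll regrip 10 mm higher.

Request:
{"method": "apply_moves", "body": {
  "deltas": [
    [0, 0, 0, 0],
    [0, 0, 0, 0],
    [0, 0, 0, 0],
    [0, 0, -0.12, 0],
    [0, 0, -0.12, 0],
    [0, 0, 0, 0],
    [0, 0, 0, 0],
    [0, 0, 0, 0]
  ],
  "grip": 0.2
}}

```text
time: 17.12
eef_pos: [0.5651, 0.1683, -0.0181]
eef_rot: [0.0, -0.682, 0.731, -0.0]
wrist_force: [-1.0, 0.1, 0.0]
finger_gap: 0.0511
grasp_force: 0.0
```

Request:
{"method": "apply_moves", "body": {
  "deltas": [
    [0, 0, 0, 0],
    [0, 0, 0, 0],
    [0, 0, 0, 0],
    [0, 0, 0, 0],
    [0, 0, 0, 0],
    [0, 0, 0, 0],
    [0, 0, 0, 0],
    [0, 0, 0, 0]
  ],
  "grip": -0.7
}}

```text
time: 17.78
eef_pos: [0.5647, 0.1683, -0.0177]
eef_rot: [-0.0, -0.682, 0.731, 0.0]
wrist_force: [-5.6, -0.3, 11.6]
finger_gap: 0.0274
grasp_force: 36.4
```

Request:
{"method": "apply_moves", "body": {
  "deltas": [
    [0, 0, -0.2, 0],
    [0, 0, -0.4, 0],
    [0, 0, -0.6, 0],
    [0, 0, -0.6, 0],
    [0, 0, -0.6, 0],
    [0, 0, -0.3, 0],
    [0, 0, 0, 1],
    [0, 0, 0, 1]
  ]
}}

```text
time: 18.45
eef_pos: [0.5656, 0.1683, 0.0909]
eef_rot: [0.001, -0.628, 0.778, -0.0]
wrist_force: [-0.4, -0.3, -1.6]
finger_gap: 0.0252
grasp_force: 38.2
```

Request:
{"method": "apply_moves", "body": {
  "deltas": [
    [0, -0.3, 0, 1],
    [0, -0.3, 0, 1],
    [0, -0.3, 0, 1],
    [0, -0.3, 0, 1],
    [0, 0, 0, 1],
    [0, 0, 0, 1],
    [0, 0, 0, 1],
    [0, 0, 0, 1]
  ]
}}

```text
time: 19.12
eef_pos: [0.6105, 0.1534, 0.0898]
eef_rot: [-0.0, -0.389, 0.921, 0.0]
wrist_force: [-0.3, 0.5, -0.2]
finger_gap: 0.0254
grasp_force: 38.2
```

Request:
{"method": "apply_moves", "body": {
  "deltas": [
    [0, 0, 0, 1],
    [0, 0, 0, 1],
    [0, 0, 0, 1],
    [0, 0, 0, 1],
    [0, 0, 0, 1],
    [0, 0, 0, 1],
    [0, 0, 0, 1],
    [0, 0, 0, 1]
  ]
}}

```text
time: 19.78
eef_pos: [0.6104, 0.1534, 0.0899]
eef_rot: [-0.0, -0.12, 0.993, -0.0]
wrist_force: [-0.1, 0.2, -1.0]
finger_gap: 0.0254
grasp_force: 38.2
```

Run:
```python
from h import *
plan([.5749,-.0151,.06],96); s=get_obs(); print(s['finger_gap'],s['grasp_force'])
```

```text
t 19.78 tcp [0.6104 0.1534 0.0899] ya 103.8 j6 -0.12 | twist u 1.95 shift u [ 1.323 -4.098  0.747]
0.025414093624268178 38.15457045100629
```

Run:
```python
from h import *
c=wrist(); save('w7',c['pixels']); np.savez('w7',**c)
```

```text
(no output)
```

View pics/w7.png

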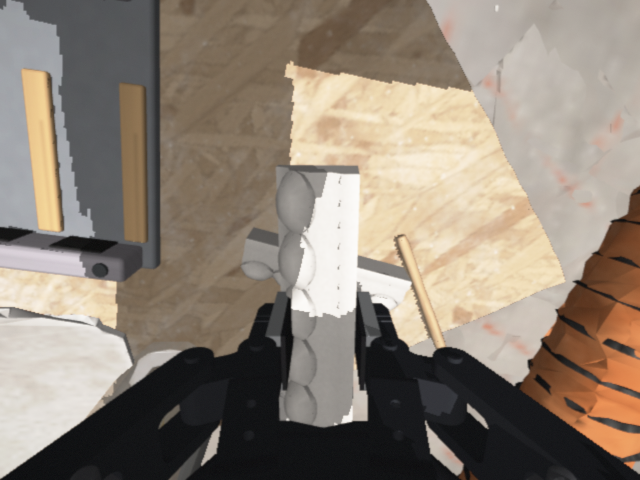

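The moulding is held on its bead with a 25 mm gap, so it is rolled in the grip. I'll set it down on free table beside the clamp and regrip it low on its base slab.

Request:
{"method": "apply_moves", "body": {
  "deltas": [
    [0, 0, 0, 0.95],
    [0, 0, 0, 1],
    [0.3, -0.26, 0, 0],
    [0.4, -0.4, 0, 0],
    [0.5, -0.4, 0, 0],
    [0.5, -0.4, 0, 0],
    [0.4, -0.4, 0, 0],
    [0.13, -0.1, 0, 0]
  ]
}}

```text
time: 20.5
eef_pos: [0.5283, 0.0642, 0.09]
eef_rot: [-0.0, -0.054, 0.999, -0.0]
wrist_force: [0.2, 0.9, -0.8]
finger_gap: 0.0257
grasp_force: 38.2
```

Request:
{"method": "apply_moves", "body": {
  "deltas": [
    [0, 0, 0.3, 0],
    [0, 0, 0.5, 0],
    [0, 0, 0.5, 0],
    [0, 0, 0.5, 0],
    [0, 0, 0.4, 0],
    [0, 0, 0.2, 0],
    [0, 0, 0.1, 0],
    [0, 0, 0, 0]
  ]
}}

```text
time: 21.17
eef_pos: [0.5303, 0.066, -0.0105]
eef_rot: [-0.0, -0.054, 0.999, 0.0]
wrist_force: [1.0, 0.6, -1.9]
finger_gap: 0.0257
grasp_force: 38.2
```

Request:
{"method": "apply_moves", "body": {
  "deltas": [
    [0, 0, 0, 0],
    [0, 0, 0, 0],
    [0, 0, 0, 0],
    [0, 0, 0, 0],
    [0, 0, 0, 0],
    [0, 0, -0.4, 0],
    [0, 0, -0.8, 0],
    [0, 0, -0.8, 0]
  ],
  "grip": 0.2
}}

```text
time: 21.83
eef_pos: [0.5294, 0.0659, 0.0704]
eef_rot: [-0.001, -0.054, 0.999, 0.0]
wrist_force: [1.3, 0.4, 0.4]
finger_gap: 0.0511
grasp_force: 0.0
```

Run:
```python
from h import *
plan([.53,.066,0],96)
c=wrist(); save('w8',c['pixels']); np.savez('w8',**c)
```

```text
t 21.83 tcp [0.5294 0.0659 0.0704] ya 96.2 j6 -0.14 | twist u 0.05 shift u [-0.018  0.     1.759]
```

View pics/w8.png

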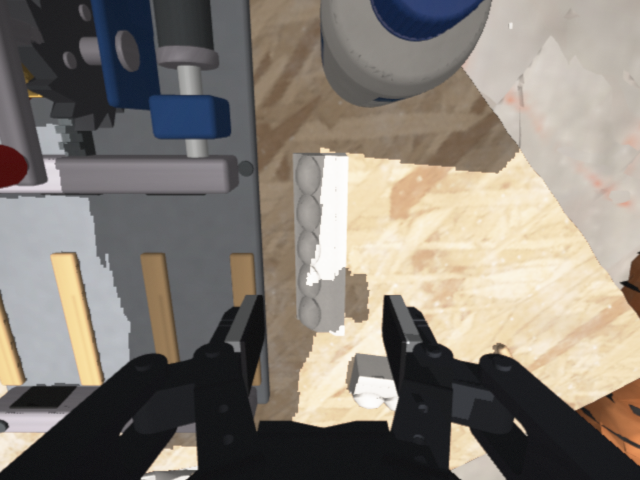

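It now lies flat, at px x 293–348 and y 152–333. I'll compute its centre.

Run:
```python
from h import *
c=dict(np.load('w8.npz'))
for uv,z in [((320,152),.0),((320,333),.02),((293,240),.005),((347,240),.018)]: print(np.round(onz(c,uv,z),4))
plan([.525,.066,-.024],96)
```

```text
[0.4704 0.0572 0.    ]
[0.5928 0.0702 0.02  ]
[0.531  0.0448 0.005 ]
[0.523  0.0806 0.018 ]
t 21.88 tcp [0.5325 0.0659 0.0766] ya 96.2 j6 -0.14 | twist u 0.05 shift u [0.201 0.024 2.514]
```

Request:
{"method": "apply_moves", "body": {
  "deltas": [
    [0, -0.05, 0.3, 0.05],
    [0, 0, 0.6, 0],
    [0, 0, 0.6, 0],
    [0, 0, 0.5, 0],
    [0, 0, 0.3, 0],
    [0, 0, 0.2, 0],
    [0, 0, 0, 0],
    [0, 0, 0, 0]
  ],
  "grip": 0.4
}}

```text
time: 22.55
eef_pos: [0.5305, 0.0639, -0.03]
eef_rot: [0.0, -0.052, 0.999, -0.0]
wrist_force: [0.6, 0.6, -0.2]
finger_gap: 0.0596
grasp_force: 0.0
```

Request:
{"method": "apply_moves", "body": {
  "deltas": [
    [0, 0, 0, 0],
    [0, 0, 0, 0],
    [0, 0, 0, 0],
    [0, 0, 0, 0],
    [0, 0, 0, 0],
    [0, 0, 0, 0],
    [0, 0, 0, 0],
    [0, 0, 0, 0]
  ],
  "grip": -0.7,
  "squeeze": 30
}}

```text
time: 23.22
eef_pos: [0.531, 0.064, -0.0297]
eef_rot: [0.001, -0.052, 0.999, 0.0]
wrist_force: [-1.6, 1.1, 6.0]
finger_gap: 0.0328
grasp_force: 29.5
```

Run:
```python
from h import *
plan([.5749,-.0151,.07],96)
```

```text
t 23.22 tcp [ 0.531   0.064  -0.0297] ya 96.0 j6 -0.14 | twist u -0.0 shift u [-0.888 -2.082 -2.491]
```

Request:
{"method": "apply_moves", "body": {
  "deltas": [
    [0, 0, -0.3, 0],
    [0, 0, -0.5, 0],
    [0, 0, -0.6, 0],
    [0, 0, -0.6, 0],
    [0, 0, -0.5, 0],
    [-0.2, -0.3, 0, 0],
    [-0.3, -0.5, 0, 0],
    [-0.3, -0.5, 0, 0]
  ]
}}

```text
time: 23.88
eef_pos: [0.5685, 0.0149, 0.07]
eef_rot: [0.0, -0.053, 0.999, -0.0]
wrist_force: [1.1, -0.1, -1.8]
finger_gap: 0.0332
grasp_force: 30.6
```

Request:
{"method": "apply_moves", "body": {
  "deltas": [
    [-0.09, -0.5, 0, 0],
    [0, -0.28, 0, 0],
    [0, 0, 0.2, 0],
    [0, 0, 0.4, 0],
    [0, 0, 0.4, 0],
    [0, 0, 0.3, 0],
    [0, 0, 0, 0],
    [0, 0, 0, 0]
  ]
}}

```text
time: 24.55
eef_pos: [0.5737, -0.0145, 0.0172]
eef_rot: [-0.001, -0.052, 0.999, 0.0]
wrist_force: [0.7, -1.1, -0.4]
finger_gap: 0.0332
grasp_force: 30.6
```

Run:
```python
from h import *
plan([.5749,-.0151,-.010],96)
c=wrist(); save('w9',c['pixels']); np.savez('w9',**c); print(get_obs()['finger_gap'])
```

```text
t 24.55 tcp [ 0.5737 -0.0145  0.0172] ya 96.0 j6 -0.27 | twist u 0.0 shift u [-0.029 -0.018  0.68 ]
0.03303379722814355
```

View pics/w9.png

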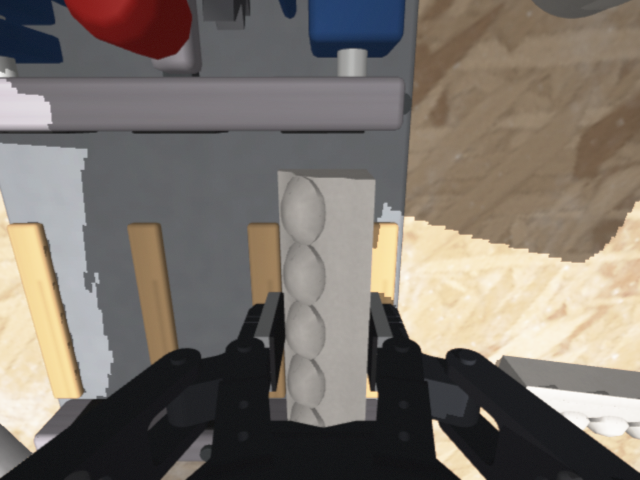

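The moulding is held flat over channel 1, centred between the lands at x≈265 and x≈385. I'll lower and release it.

Request:
{"method": "apply_moves", "body": {
  "deltas": [
    [-0.03, 0, 0.2, 0],
    [0, 0, 0.2, 0],
    [0, 0, 0.15, 0],
    [0, 0, 0.1, 0],
    [0, 0, 0.03, 0],
    [0, 0, 0, 0],
    [0, 0, 0, 0],
    [0, 0, 0, 0]
  ]
}}

```text
time: 25.27
eef_pos: [0.576, -0.015, -0.0092]
eef_rot: [0.0, -0.052, 0.999, -0.0]
wrist_force: [0.8, 0.4, -1.1]
finger_gap: 0.0334
grasp_force: 30.6
```

Request:
{"method": "apply_moves", "body": {
  "deltas": [
    [0, 0, 0, 0],
    [0, 0, 0, 0],
    [0, 0, 0, 0],
    [0, 0, 0, 0],
    [0, 0, -0.3, 0],
    [0, 0, -0.7, 0],
    [0, 0, -0.8, 0],
    [0, 0, -0.8, 0]
  ],
  "grip": 0.1
}}

```text
time: 25.93
eef_pos: [0.5753, -0.0149, 0.0957]
eef_rot: [-0.0, -0.052, 0.999, 0.0]
wrist_force: [0.3, -0.7, 0.3]
finger_gap: 0.047
grasp_force: 0.0
```

Run:
```python
from h import *
plan([.6375,.161,.10],178)
c=wrist(); save('w10',c['pixels']); np.savez('w10',**c); print(get_obs()['finger_gap'])
```

```text
t 25.93 tcp [ 0.5753 -0.0149  0.0957] ya 96.0 j6 -0.27 | twist u -20.5 shift u [-4.449 -1.4   -0.108]
0.04694649828679704
```

View pics/w10.png

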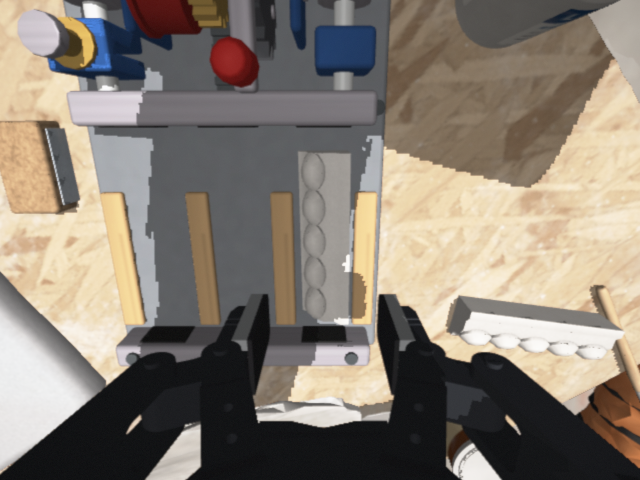

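Moulding 1 is seated in channel 1, at (325,237). Now the second one, at (540,325).

Request:
{"method": "apply_moves", "body": {
  "deltas": [
    [0, 0, -0.3, -0.6],
    [0, 0, 0, -1],
    [0, 0, 0, -1],
    [0, 0, 0, -1],
    [0, 0, 0, -1],
    [0, 0, 0, -1],
    [0, 0, 0, -1],
    [0, 0, 0, -1]
  ],
  "grip": 0.5
}}

```text
time: 26.65
eef_pos: [0.5758, -0.015, 0.1064]
eef_rot: [0.0, -0.314, 0.949, -0.0]
wrist_force: [0.1, 0.1, 0.2]
finger_gap: 0.0637
grasp_force: 0.0
```

Request:
{"method": "apply_moves", "body": {
  "deltas": [
    [0, 0, 0, -1],
    [0, 0, 0, -1],
    [0, 0, 0, -1],
    [0, 0, 0, -1],
    [0, 0, 0, -1],
    [0, 0, 0, -1],
    [0, 0, 0, -1],
    [0, 0, 0, -1]
  ]
}}

```text
time: 27.32
eef_pos: [0.5758, -0.015, 0.1064]
eef_rot: [0.0, -0.563, 0.826, -0.0]
wrist_force: [1.2, 0.8, -0.2]
finger_gap: 0.0641
grasp_force: 0.0
```

Request:
{"method": "apply_moves", "body": {
  "deltas": [
    [0, 0, 0, -1],
    [0, 0, 0, -1],
    [0, 0, 0, -1],
    [0, 0, 0, -1],
    [0, 0, 0, -0.9],
    [-0.3, -0.1, 0, 0],
    [-0.4, -0.15, 0, 0],
    [-0.5, -0.15, 0, 0]
  ]
}}

```text
time: 27.98
eef_pos: [0.5939, 0.0329, 0.1066]
eef_rot: [0.0, -0.693, 0.72, -0.0]
wrist_force: [0.6, -0.7, -0.6]
finger_gap: 0.0641
grasp_force: 0.0
```

Request:
{"method": "apply_moves", "body": {
  "deltas": [
    [-0.5, -0.15, 0, 0],
    [-0.5, -0.15, 0, 0],
    [-0.5, -0.15, 0, 0],
    [-0.5, -0.15, 0, 0],
    [-0.5, -0.15, 0, 0],
    [-0.4, -0.15, 0, 0],
    [-0.3, -0.1, 0, 0],
    [0, 0, 0, 0]
  ]
}}

```text
time: 28.65
eef_pos: [0.6385, 0.1614, 0.1061]
eef_rot: [0.0, -0.695, 0.719, 0.0]
wrist_force: [-0.6, -0.1, -1.2]
finger_gap: 0.0642
grasp_force: 0.0
```

Run:
```python
from h import *
plan([.6375,.161,-.026],178)
c=wrist(); np.savez('w11',**c); save('w11',c['pixels'])
hsv=cv2.cvtColor(c['pixels'],cv2.COLOR_RGB2HSV); S=hsv[...,1].astype(int);V=hsv[...,2].astype(int)
m=((S<30)&(V>70)).astype(np.uint8)*255
m=cv2.morphologyEx(m,cv2.MORPH_OPEN,np.ones((5,5)))
e=proj(c,[.6375,.161,.015]); print(e)
for z in (0,.015,.025): comps(c,m,(int(e[0])-60,int(e[1])-110,int(e[0])+60,int(e[1])+90),500,z,'B')
```

```text
t 28.65 tcp [0.6385 0.1614 0.1061] ya 178.0 j6 -1.41 | twist u 0.01 shift u [0.012 0.023 3.303]
[325.34172082 230.97200451]
B [325. 225.] c [0.6384 0.168 ] L [0.133 0.036] yaw 87.8
B [325. 225.] c [0.6383 0.1634] L [0.126 0.034] yaw 87.8
B [325. 225.] c [0.6382 0.1603] L [0.122 0.033] yaw 87.8
```

Request:
{"method": "apply_moves", "body": {
  "deltas": [
    [0, 0, 0.3, 0],
    [0, 0, 0.6, 0],
    [0, 0, 0.7, 0],
    [0, 0, 0.7, 0],
    [0, 0, 0.5, 0],
    [0, 0, 0.3, 0],
    [0, 0, 0.15, 0],
    [0, 0, 0.1, 0]
  ]
}}

```text
time: 29.37
eef_pos: [0.6376, 0.1583, -0.0279]
eef_rot: [-0.0, -0.694, 0.72, 0.0]
wrist_force: [-0.8, -0.1, 0.2]
finger_gap: 0.064
grasp_force: 0.0
```

Request:
{"method": "apply_moves", "body": {
  "deltas": [
    [0, 0, 0, 0],
    [0, 0, 0, 0],
    [0, 0, 0, 0],
    [0, 0, 0, 0],
    [0, 0, 0, 0],
    [0, 0, 0, 0],
    [0, 0, 0, 0],
    [0, 0, 0, 0]
  ],
  "grip": -0.7,
  "squeeze": 30
}}

```text
time: 30.03
eef_pos: [0.6384, 0.1589, -0.0261]
eef_rot: [0.0, -0.695, 0.719, -0.001]
wrist_force: [-2.8, -1.1, 5.2]
finger_gap: 0.0326
grasp_force: 29.5
```

Request:
{"method": "apply_moves", "body": {
  "deltas": [
    [0, 0, -0.3, 0],
    [0, 0, -0.6, 0],
    [0, 0, -0.7, 0],
    [0, 0, -0.7, 0],
    [0, 0, -0.5, 0],
    [0, 0, -0.4, 0],
    [0, 0, 0, 0.5],
    [0, 0, 0, 1]
  ]
}}

```text
time: 30.7
eef_pos: [0.6388, 0.1591, 0.1027]
eef_rot: [0.001, -0.656, 0.755, -0.001]
wrist_force: [-0.0, -0.2, -1.1]
finger_gap: 0.0323
grasp_force: 30.1
```

Request:
{"method": "apply_moves", "body": {
  "deltas": [
    [0, 0, 0, 1],
    [0, 0, 0, 1],
    [0, 0, 0, 1],
    [0, 0, 0, 1],
    [0, 0, 0, 1],
    [0, 0, 0, 1],
    [0, 0, 0, 1],
    [0, 0, 0, 1]
  ]
}}

```text
time: 31.37
eef_pos: [0.6382, 0.1589, 0.1014]
eef_rot: [0.001, -0.421, 0.907, -0.0]
wrist_force: [0.3, -0.0, -1.3]
finger_gap: 0.0322
grasp_force: 30.1
```

Request:
{"method": "apply_moves", "body": {
  "deltas": [
    [0, 0, 0, 1],
    [0, 0, 0, 1],
    [0, 0, 0, 1],
    [0, 0, 0, 1],
    [0, 0, 0, 1],
    [0, 0, 0, 1],
    [0, 0, 0, 1],
    [0, 0, 0, 1]
  ]
}}

```text
time: 32.03
eef_pos: [0.6382, 0.159, 0.1015]
eef_rot: [0.001, -0.155, 0.988, -0.0]
wrist_force: [0.4, -0.3, -1.1]
finger_gap: 0.0322
grasp_force: 30.1
```

Run:
```python
from h import *
plan([.5875,-.1345,.07],96); print(get_obs()['finger_gap'])
```

```text
t 32.03 tcp [0.6382 0.159  0.1015] ya 107.8 j6 -0.19 | twist u 2.95 shift u [ 2.028 -7.164  0.784]
0.03223155491281724
```

Request:
{"method": "apply_moves", "body": {
  "deltas": [
    [0, 0, 0, 1],
    [0, 0, 0, 1],
    [0, 0, 0, 0.95],
    [0.4, 0, 0, 0],
    [0.6, 0, 0, 0],
    [0.6, 0, 0, 0],
    [0.43, 0, 0, 0],
    [0, -0.4, 0, 0]
  ]
}}

```text
time: 32.7
eef_pos: [0.5559, 0.1357, 0.1017]
eef_rot: [-0.0, -0.055, 0.998, 0.0]
wrist_force: [1.2, -0.1, -0.6]
finger_gap: 0.0324
grasp_force: 30.1
```

Request:
{"method": "apply_moves", "body": {
  "deltas": [
    [0, -0.6, 0, 0],
    [0, -0.8, 0, 0],
    [0, -0.8, 0, 0],
    [0, -0.8, 0, 0],
    [0, -0.8, 0, 0],
    [0, -0.8, 0, 0],
    [0, -0.8, 0, 0],
    [0, -0.7, 0, 0]
  ]
}}

```text
time: 33.37
eef_pos: [0.5855, -0.1104, 0.1015]
eef_rot: [0.001, -0.054, 0.999, -0.0]
wrist_force: [-0.2, 0.2, -0.9]
finger_gap: 0.0326
grasp_force: 30.1
```

Request:
{"method": "apply_moves", "body": {
  "deltas": [
    [0, -0.46, 0, 0],
    [0, -0.2, 0.3, 0],
    [0, 0, 0.5, 0],
    [0, 0, 0.4, 0],
    [0, 0, 0.3, 0],
    [0, 0, 0.2, 0],
    [0, 0, 0, 0],
    [0, 0, 0, 0]
  ]
}}

```text
time: 34.03
eef_pos: [0.5883, -0.1346, 0.0331]
eef_rot: [0.0, -0.054, 0.999, -0.0]
wrist_force: [-0.2, -0.2, -0.4]
finger_gap: 0.0323
grasp_force: 30.1
```

Run:
```python
from h import *
plan([.5875,-.1345,-.008],96); print(get_obs()['finger_gap'])
```

```text
t 34.03 tcp [ 0.5883 -0.1346  0.0331] ya 96.2 j6 -0.47 | twist u 0.05 shift u [0.02  0.004 1.028]
0.032280718993470396
```

Request:
{"method": "apply_moves", "body": {
  "deltas": [
    [0, 0, 0.2, 0],
    [0, 0, 0.3, 0],
    [0, 0, 0.3, 0],
    [0, 0, 0.15, 0],
    [0, 0, 0.1, 0],
    [0, 0, 0, 0],
    [0, 0, 0, 0],
    [0, 0, 0, 0]
  ]
}}

```text
time: 34.7
eef_pos: [0.5886, -0.1347, -0.0088]
eef_rot: [0.0, -0.054, 0.999, -0.0]
wrist_force: [-0.1, -0.3, -0.7]
finger_gap: 0.0322
grasp_force: 30.1
```

Request:
{"method": "apply_moves", "body": {
  "deltas": [
    [0, 0, 0, 0],
    [0, 0, 0, 0],
    [0, 0, 0, 0],
    [0, 0, 0, 0],
    [0, 0, -0.3, 0],
    [0, 0, -0.7, 0],
    [0, 0, -0.9, 0],
    [0, 0, -1, 0]
  ],
  "grip": 0.1
}}

```text
time: 35.37
eef_pos: [0.5871, -0.1342, 0.1071]
eef_rot: [-0.001, -0.054, 0.999, 0.0]
wrist_force: [1.3, -0.6, 0.1]
finger_gap: 0.0473
grasp_force: 0.0
```

Request:
{"method": "apply_moves", "body": {
  "deltas": [
    [0.3, 0.2, -0.8, 0],
    [0.4, 0.2, -0.8, 0],
    [0.4, 0.2, -0.6, 0],
    [0.2, 0.2, -0.3, 0],
    [0, 0, 0, 0],
    [0, 0, 0, 0],
    [0, 0, 0, 0],
    [0, 0, 0, 0]
  ]
}}

```text
time: 36.03
eef_pos: [0.533, -0.1084, 0.205]
eef_rot: [-0.001, -0.054, 0.999, 0.0]
wrist_force: [0.1, 0.2, 0.7]
finger_gap: 0.047
grasp_force: 0.0
```

Run:
```python
from h import *
plan([.4795,-.0594,.2],96)
c=wrist(); np.savez('w12',**c); save('w12',c['pixels'])
```

```text
t 36.03 tcp [ 0.533  -0.1084  0.205 ] ya 96.2 j6 -0.46 | twist u 0.05 shift u [1.202 1.358 0.128]
```

View pics/w12.png

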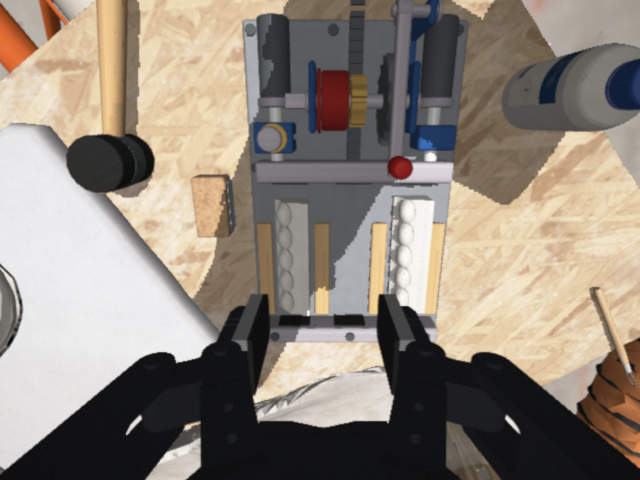

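Both mouldings lie in channels 1 and 3, at (410,250) and (290,250). The block is on the table at (212,205) and the knob is at (400,168). Next I'll grip the knob.

Request:
{"method": "apply_moves", "body": {
  "deltas": [
    [0.3, 0.3, 0, 0.05],
    [0.3, 0.36, 0, 0],
    [0.3, 0.35, 0.2, 0],
    [0.3, 0.35, 0.4, 0],
    [0, 0, 0.5, 0],
    [0, 0, 0.5, 0],
    [0, 0, 0.4, 0],
    [0, 0, 0.2, 0]
  ]
}}

```text
time: 36.75
eef_pos: [0.4786, -0.059, 0.1161]
eef_rot: [-0.002, -0.052, 0.999, 0.001]
wrist_force: [-0.6, -0.3, 0.4]
finger_gap: 0.0468
grasp_force: 0.0
```

Run:
```python
from h import *
plan([.4797,-.0596,.070],96)
c=wrist(); np.savez('w13',**c); save('w13',c['pixels']); m,_=masks(c); e=proj(c,[.4797,-.0596,.116]); print(e)
comps(c,m['red'],(int(e[0])-60,max(0,int(e[1])-70),int(e[0])+60,int(e[1])+70),300,.12,'knob')
```

```text
t 36.75 tcp [ 0.4786 -0.059   0.1161] ya 96.0 j6 -0.4 | twist u -0.0 shift u [-0.03  -0.019  1.153]
[322.57448399 281.53356346]
knob [323. 282.] c [ 0.4781 -0.0598] L [0.021 0.015] yaw 5.9
```

Request:
{"method": "apply_moves", "body": {
  "deltas": [
    [0, -0.02, 0.2, 0],
    [0, 0, 0.3, 0],
    [0, 0, 0.3, 0],
    [0, 0, 0.2, 0],
    [0, 0, 0.15, 0],
    [0, 0, 0, 0],
    [0, 0, 0, 0],
    [0, 0, 0, 0]
  ]
}}

```text
time: 37.47
eef_pos: [0.48, -0.0602, 0.0731]
eef_rot: [0.0, -0.052, 0.999, -0.0]
wrist_force: [-0.6, -0.1, -0.4]
finger_gap: 0.0469
grasp_force: 0.0
```

Request:
{"method": "apply_moves", "body": {
  "deltas": [
    [0, 0, 0, 0],
    [0, 0, 0, 0],
    [0, 0, 0, 0],
    [0, 0, 0, 0],
    [0, 0, 0, 0],
    [0, 0, 0, 0],
    [0, 0, 0, 0],
    [0, 0, 0, 0]
  ],
  "grip": -1,
  "squeeze": 30
}}

```text
time: 38.13
eef_pos: [0.4798, -0.0592, 0.0729]
eef_rot: [0.0, -0.053, 0.999, 0.001]
wrist_force: [1.7, 8.1, 1.8]
finger_gap: 0.015
grasp_force: 29.5
```

Knob gripped. I'll lift it along its arc to about 0.27 rad and hold.

Request:
{"method": "apply_moves", "body": {
  "deltas": [
    [0.02, 0, -0.1, 0],
    [0.02, 0, -0.1, 0],
    [0.03, 0, -0.1, 0],
    [0.03, 0, -0.1, 0],
    [0.04, 0, -0.1, 0],
    [0.05, 0, -0.1, 0],
    [0.05, 0, -0.08, 0],
    [0, 0, 0, 0]
  ]
}}

```text
time: 38.8
eef_pos: [0.4691, -0.0602, 0.0999]
eef_rot: [-0.0, -0.052, 0.999, 0.001]
wrist_force: [-2.2, 4.8, -4.7]
finger_gap: 0.0144
grasp_force: 29.3
```

Request:
{"method": "apply_moves", "body": {
  "deltas": [
    [0, 0, 0, 0],
    [0, 0, 0, 0],
    [0, 0, 0, 0],
    [0, 0, 0, 0],
    [0, 0, 0, 0],
    [0, 0, 0, 0],
    [0, 0, 0, 0],
    [0, 0, 0, 0]
  ]
}}

```text
time: 39.47
eef_pos: [0.4693, -0.0602, 0.0995]
eef_rot: [-0.001, -0.052, 0.999, 0.001]
wrist_force: [-3.0, 5.0, -2.8]
finger_gap: 0.015
grasp_force: 29.3
```

Request:
{"method": "apply_moves", "body": {
  "deltas": [
    [0, 0, 0, 0],
    [0, 0, 0, 0],
    [0, 0, 0, 0],
    [0, 0, 0, 0],
    [0, 0, 0, 0],
    [0, 0, 0, 0],
    [0, 0, 0, 0],
    [0, 0, 0, 0]
  ]
}}

```text
time: 40.13
eef_pos: [0.4693, -0.0602, 0.0995]
eef_rot: [-0.001, -0.052, 0.999, 0.001]
wrist_force: [-1.7, 5.0, -3.5]
finger_gap: 0.015
grasp_force: 29.3
```

Request:
{"method": "apply_moves", "body": {
  "deltas": [
    [0, 0, 0, 0],
    [0, 0, 0, 0],
    [0, 0, 0, 0],
    [0, 0, 0, 0],
    [0, 0, 0, 0],
    [0, 0, 0, 0],
    [0, 0, 0, 0],
    [0, 0, 0, 0]
  ]
}}

```text
time: 40.8
eef_pos: [0.4694, -0.0602, 0.0995]
eef_rot: [-0.001, -0.052, 0.999, 0.001]
wrist_force: [-0.9, 5.7, -2.7]
finger_gap: 0.0148
grasp_force: 29.3
```

Request:
{"method": "apply_moves", "body": {
  "deltas": [
    [0, 0, 0, 0],
    [0, 0, 0, 0],
    [0, 0, 0, 0],
    [0, 0, 0, 0],
    [0, 0, 0, 0],
    [0, 0, 0, 0],
    [0, 0, 0, 0],
    [0, 0, 0, 0]
  ]
}}

```text
time: 41.47
eef_pos: [0.4693, -0.0602, 0.0995]
eef_rot: [-0.001, -0.052, 0.999, 0.001]
wrist_force: [-2.2, 4.8, -3.5]
finger_gap: 0.0149
grasp_force: 29.3
```

Request:
{"method": "apply_moves", "body": {
  "deltas": [
    [0, 0, 0, 0],
    [0, 0, 0, 0],
    [0, 0, 0, 0],
    [0, 0, 0, 0],
    [0, 0, 0, 0],
    [0, 0, 0, 0],
    [0, 0, 0, 0],
    [0, 0, 0, 0]
  ]
}}

```text
time: 42.13
eef_pos: [0.4693, -0.0602, 0.0995]
eef_rot: [-0.001, -0.052, 0.999, 0.001]
wrist_force: [-1.3, 5.4, -3.1]
finger_gap: 0.0156
grasp_force: 29.3
```

Run:
```python
from h import *
s=get_obs(); print(s['eef_pos'],s['finger_gap'])
# jaw front edge now: side and wrist views; fence/jaw gap along clamp mid line
c=wrist(); np.savez('w14',**c); save('w14',c['pixels'])
c=capture('top'); np.savez('t14',**c); save('t14',c['pixels'])
import numpy as np
a=np.radians(6); ux=np.array([np.cos(a),np.sin(a)]);uy=np.array([-ux[1],ux[0]]); mid=np.array([.60205,-.0726])
# sample brightness profile along clamp x in empty channel 2, z=.042, old vs new top view
for n in ('top0','t14'):
    c=dict(np.load(n+'.npz')); g=cv2.cvtColor(c['pixels'],cv2.COLOR_RGB2GRAY)
    row=[]
    for d in np.arange(-.13,-.04,.004):
        p=mid+d*ux-.045*uy; u=proj(c,[*p,.042]); row.append(int(g[int(round(u[1])),int(round(u[0]))]))
    print(n,row)
```

```text
[ 0.4693376  -0.06020356  0.09950258] 0.015591032069362128
top0 [72, 74, 74, 47, 106, 99, 100, 98, 43, 63, 69, 75, 74, 74, 74, 73, 72, 72, 72, 70, 75, 75, 75]
t14 [42, 43, 42, 42, 40, 40, 40, 38, 41, 41, 40, 41, 39, 40, 38, 39, 43, 43, 35, 25, 18, 29, 29]
```

Run:
```python
from h import *
a=np.radians(6); ux=np.array([np.cos(a),np.sin(a)]);uy=np.array([-ux[1],ux[0]]); mid=np.array([.60205,-.0726])
c=capture('side'); np.savez('s14',**c); save('s14',c['pixels'])
for n in ('w1','w14','side0','s14'):
    c=dict(np.load(n+'.npz')); g=cv2.cvtColor(c['pixels'],cv2.COLOR_RGB2GRAY)
    for off in (-.03,0.):
        row=[]
        for d in np.arange(-.14,-.03,.005):
            p=mid+d*ux+off*uy; u=proj(c,[*p,.042]); x,y=int(round(u[0])),int(round(u[1]))
            row.append(int(g[y,x]) if 0<=x<640 and 0<=y<480 else -1)
        print(n,off,row)
```

```text
w1 -0.03 [92, 92, 92, 90, 84, 108, 117, 120, 111, 92, 91, 92, 91, 91, 90, 90, 86, 112, 113, 113, 114, 115, 114]
w1 0.0 [60, 58, 59, 57, 59, 110, 116, 118, 106, 87, 89, 89, 90, 66, 95, 102, 98, 100, 99, 99, 102, 103, 105]
w14 -0.03 [96, 97, 99, 97, 98, 97, 97, 98, 98, 68, 69, 78, 122, 118, 117, 107, 119, 118, 117, 21, 21, 19, 22]
w14 0.0 [55, 67, 59, 64, 63, 51, 64, 62, 62, 61, 69, 52, 74, 75, 74, 75, 123, 20, 22, 19, 20, 21, 21]
side0 -0.03 [132, 129, 84, 81, 78, 146, 167, 168, 155, 50, 82, 142, 143, 143, 141, 142, 141, 143, 144, 144, 144, 145, 145]
side0 0.0 [80, 79, 117, 142, 141, 167, 167, 167, 160, 61, 81, 143, 143, 143, 154, 157, 154, 155, 148, 154, 159, 158, 156]
s14 -0.03 [37, 75, 38, 37, 86, 87, 86, 86, 87, 87, 86, 84, 106, 103, 104, 92, 100, 101, 101, 100, 101, 101, 101]
s14 0.0 [74, 88, 88, 87, 86, 88, 86, 87, 87, 87, 87, 84, 103, 104, 105, 82, 86, 87, 111, 111, 111, 111, 111]
```

The jaw has moved about 34 mm and is closed. I'll lower the pawl most of the way and release it.

Request:
{"method": "apply_moves", "body": {
  "deltas": [
    [-0.05, 0, 0.08, 0],
    [-0.04, 0, 0.1, 0],
    [-0.04, 0, 0.1, 0],
    [-0.03, 0, 0.1, 0],
    [-0.03, 0, 0.09, 0],
    [0, 0, 0, 0],
    [0, 0, 0, 0],
    [0, 0, 0, 0]
  ]
}}

```text
time: 42.95
eef_pos: [0.4778, -0.0594, 0.0811]
eef_rot: [0.0, -0.053, 0.999, 0.001]
wrist_force: [0.9, 7.0, 1.8]
finger_gap: 0.0147
grasp_force: 30.1
```

Request:
{"method": "apply_moves", "body": {
  "deltas": [
    [0, 0, 0, 0],
    [0, 0, 0, 0],
    [0, 0, 0, 0],
    [0, 0, 0, 0],
    [0, 0, 0, 0],
    [0, 0, 0, 0],
    [0, 0, 0, 0],
    [0, 0, 0, 0]
  ],
  "grip": 0.1
}}

```text
time: 43.62
eef_pos: [0.4776, -0.0603, 0.081]
eef_rot: [0.0, -0.052, 0.999, -0.0]
wrist_force: [-0.2, 0.7, 0.1]
finger_gap: 0.0471
grasp_force: 0.0
```

Request:
{"method": "apply_moves", "body": {
  "deltas": [
    [0, 0, -0.5, 0],
    [0, 0, -0.8, 0],
    [0, 0, -0.8, 0],
    [0.2, 0, -0.8, 0],
    [0.4, 0, -0.8, 0],
    [0.4, 0, -0.4, 0],
    [0.3, 0, 0, 0],
    [0, 0, 0, 0]
  ]
}}

```text
time: 44.28
eef_pos: [0.4247, -0.0658, 0.2456]
eef_rot: [0.001, -0.052, 0.999, -0.0]
wrist_force: [-0.2, 0.7, 0.2]
finger_gap: 0.0469
grasp_force: 0.0
```

Run:
```python
from h import *
c=capture('side'); np.savez('s15',**c); save('s15',c['pixels'])
m,hsv=masks(c)
for z in (.116,): comps(c,m['red'],(340,225,400,275),5,z,'knob now')
c0=dict(np.load('side0.npz')); m0,_=masks(c0); comps(c0,m0['red'],(340,225,400,275),5,.116,'knob start')
c=wrist(); np.savez('w15',**c); save('w15',c['pixels']); m,hsv=masks(c)
e=proj(c,[.4797,-.0596,.12]); print(e); comps(c,m['red'],(int(e[0])-40,max(0,int(e[1])-40),int(e[0])+40,int(e[1])+40),50,.12,'knob')
e=proj(c,[.508,-.305,.064]); print('mallet exp',e)
comps(c,m['blk'],(max(0,int(e[0])-90),max(0,int(e[1])-70),int(e[0])+80,int(e[1])+80),200,.05,'head')
plan([.40,-.30,.2],6)
```

```text
knob now [380. 252.] c [ 0.4433 -0.0627] L [0.04  0.019] yaw 6.8
knob now [361. 250.] c [ 0.4781 -0.0614] L [0.031 0.013] yaw 91.8
knob start [380. 252.] c [ 0.4442 -0.0626] L [0.042 0.019] yaw 6.8
knob start [360. 251.] c [ 0.478  -0.0586] L [0.03  0.013] yaw 92.4
[324.02734137 278.17661956]
knob [324. 277.] c [ 0.4782 -0.0598] L [0.018 0.014] yaw 5.9
mallet exp [ 87.3611196  258.83776558]
head [124. 253.] c [ 0.5046 -0.2742] L [0.084 0.048] yaw 125.3
t 44.38 tcp [ 0.4257 -0.0657  0.2443] ya 96.0 j6 -0.45 | twist u 22.49 shift u [-5.758 -1.252  1.107]
```

Run:
```python
from h import *
c=dict(np.load('w15.npz')); im=c['pixels'][40:340,0:400].copy(); im=cv2.resize(im,(800,600),interpolation=cv2.INTER_CUBIC)
save('w15crop',im)
```

```text
(no output)
```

View pics/w15crop.png

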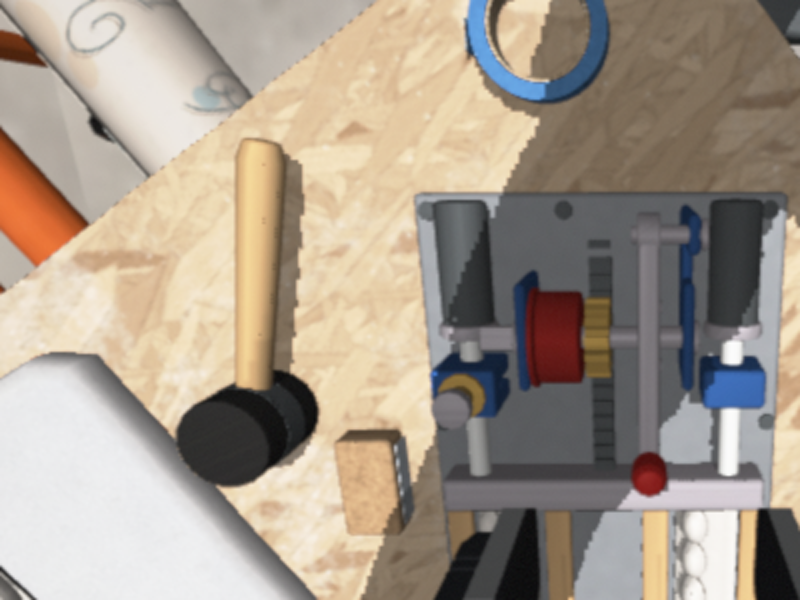

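The mallet has been knocked aside. In the full image its head top is now at (114,261), the handle end at (131,112) and the handle root at (128,232). The pin head is at (226,244).

Run:
```python
from h import *
c=dict(np.load('w15.npz'))
h=onz(c,(114,261.5),.064); e=onz(c,(131,111.5),.037); r=onz(c,(127.5,232.5),.037)
print('head',h,'end',e,'root',r)
d=(r-e)[:2]; d2=(h-e)[:2]; print(np.degrees(np.arctan2(d[1],d[0])),np.degrees(np.arctan2(d2[1],d2[0])),np.linalg.norm(d2))
print('pin',onz(c,(226.5,244),.081))
g=h[:2]+(e-h)[:2]*(95/156); print('grip pt',g)
a=np.degrees(np.arctan2(d2[1],d2[0]))
plan([*g,.12],a+90)
```

```text
head [ 0.50816199 -0.27754863  0.064     ] end [ 0.35712216 -0.26461974  0.037     ] root [ 0.48429297 -0.27582812  0.037     ]
-5.036831333634851 -4.892549430214539 0.15159217015198292
pin [ 0.4704825  -0.15664889  0.081     ]
grip pt [ 0.41618261 -0.26967527]
t 44.38 tcp [ 0.4257 -0.0657  0.2443] ya 96.0 j6 -0.45 | twist u 2.71 shift u [-0.198 -5.102  3.107]
```

Request:
{"method": "apply_moves", "body": {
  "deltas": [
    [0, 0, 0, 0.9],
    [0, 0, 0, 0.9],
    [0, 0, 0, 0.91],
    [-0.1, -0.5, 0, 0],
    [-0.2, -0.8, 0, 0],
    [-0.2, -0.9, 0, 0],
    [-0.2, -0.9, 0, 0],
    [-0.2, -0.9, 0, 0]
  ]
}}

```text
time: 45.05
eef_pos: [0.4486, -0.2298, 0.2436]
eef_rot: [-0.001, 0.042, 0.999, 0.001]
wrist_force: [0.7, -0.7, 1.0]
finger_gap: 0.0467
grasp_force: 0.0
```

Request:
{"method": "apply_moves", "body": {
  "deltas": [
    [0, -0.7, 0, 0],
    [0, -0.4, 0.3, 0],
    [0, 0, 0.6, 0],
    [0, 0, 0.7, 0],
    [0, 0, 0.7, 0],
    [0, 0, 0.7, 0],
    [0, 0, 0, 0],
    [0, 0, 0, 0]
  ]
}}

```text
time: 45.72
eef_pos: [0.444, -0.2713, 0.1238]
eef_rot: [-0.001, 0.042, 0.999, 0.001]
wrist_force: [0.2, 0.2, 0.8]
finger_gap: 0.0471
grasp_force: 0.0
```

Run:
```python
from h import *
plan([.4452,-.2722,-.018],85)
c=wrist(); np.savez('w16',**c); save('w16',c['pixels']); m,hsv=masks(c)
hh,S,V=[hsv[...,i].astype(int) for i in range(3)]
# handle saturated yellow vs board: print row profile across expected handle
for d in (.04,.0,-.04):
    p=np.array([.4452,-.2722])+d*np.array([.996,-.085]); u=proj(c,[*p,.034]); y=int(u[1])
    if not 0<=y<480: continue
    x0=int(u[0]); xs=range(max(0,x0-60),min(640,x0+60),6)
    print(d,np.round(u),[(int(S[y,x]),int(V[y,x])) for x in xs])
```

```text
t 45.72 tcp [ 0.444  -0.2713  0.1238] ya 85.2 j6 -0.62 | twist u 0.04 shift u [-0.042 -0.027  3.544]
0.04 [322. 281.] [(49, 136), (60, 136), (67, 130), (65, 129), (65, 138), (65, 98), (0, 21), (0, 34), (103, 134), (105, 131), (105, 114), (81, 60), (18, 29), (14, 18), (70, 135), (71, 133), (70, 131), (75, 130), (73, 129), (73, 129)]
0.0 [322. 233.] [(60, 237), (58, 234), (44, 240), (45, 238), (61, 137), (56, 136), (62, 136), (79, 113), (107, 134), (106, 145), (104, 130), (103, 97), (77, 120), (71, 136), (72, 134), (72, 128), (73, 130), (68, 135), (68, 139), (64, 136)]
-0.04 [322. 180.] [(52, 244), (57, 240), (45, 246), (49, 245), (52, 245), (46, 245), (48, 244), (99, 126), (105, 225), (100, 235), (107, 138), (105, 117), (63, 134), (68, 124), (66, 136), (76, 117), (74, 120), (66, 136), (67, 129), (64, 135)]
```

Request:
{"method": "apply_moves", "body": {
  "deltas": [
    [-0.04, 0, 0.4, 0],
    [0, 0, 0.6, 0],
    [0, 0, 0.7, 0],
    [0, 0, 0.7, 0],
    [0, 0, 0.6, 0],
    [0, 0, 0.35, 0],
    [0, 0, 0.15, 0],
    [0, 0, 0.04, 0]
  ]
}}

```text
time: 46.43
eef_pos: [0.4468, -0.2726, -0.0163]
eef_rot: [0.0, 0.042, 0.999, -0.0]
wrist_force: [0.2, 0.3, -1.1]
finger_gap: 0.0467
grasp_force: 0.0
```

Request:
{"method": "apply_moves", "body": {
  "deltas": [
    [0, 0, 0, 0],
    [0, 0, 0, 0],
    [0, 0, 0, 0],
    [0, 0, 0, 0],
    [0, 0, 0, 0],
    [0, 0, 0, 0],
    [0, 0, 0, 0],
    [0, 0, 0, 0]
  ],
  "grip": -1,
  "squeeze": 110
}}

```text
time: 47.1
eef_pos: [0.4471, -0.2729, -0.0152]
eef_rot: [0.001, 0.042, 0.999, -0.001]
wrist_force: [0.2, 0.8, 6.7]
finger_gap: 0.018
grasp_force: 106.6
```

Request:
{"method": "apply_moves", "body": {
  "deltas": [
    [0, 0, -0.1, 0],
    [0, 0, -0.2, 0],
    [0, 0, -0.2, 0],
    [0, 0, 0, 0],
    [0, 0, 0, 0],
    [0, 0, 0, 0],
    [0, 0, 0, 0],
    [0, 0, 0, 0]
  ]
}}

```text
time: 47.77
eef_pos: [0.4459, -0.272, 0.0031]
eef_rot: [-0.0, 0.042, 0.999, 0.0]
wrist_force: [-0.5, -0.2, -4.1]
finger_gap: 0.0181
grasp_force: 106.4
```

Run:
```python
from h import *
plan([.44,-.27,.12],145); s=get_obs(); print(s['finger_gap'],s['grasp_force'],s['wrist_force'],s['wrist_torque'])
```

```text
t 47.77 tcp [ 0.4459 -0.272   0.0031] ya 85.1 j6 -0.62 | twist u -14.96 shift u [ 0.044  0.152 -2.922]
0.018081283709940343 106.35646462440491 [-0.4804397  -0.24573628 -4.06589841] [ 0.01161739  0.2277775  -0.09089833]
```

Request:
{"method": "apply_moves", "body": {
  "deltas": [
    [0, 0, -0.3, 0],
    [0, 0, -0.5, 0],
    [0, 0, -0.6, 0],
    [0, 0, -0.6, 0],
    [0, 0, -0.5, 0],
    [0, 0, -0.3, 0],
    [0, 0, 0, -0.5],
    [0, 0, 0, -0.8]
  ]
}}

```text
time: 48.43
eef_pos: [0.4464, -0.2724, 0.116]
eef_rot: [0.0, -0.004, 1.0, -0.0]
wrist_force: [-0.1, 0.3, -4.6]
finger_gap: 0.0182
grasp_force: 107.0
```

Request:
{"method": "apply_moves", "body": {
  "deltas": [
    [0, 0, 0, -0.8],
    [0, 0, 0, -0.8],
    [0, 0, 0, -0.8],
    [0, 0, 0, -0.8],
    [0, 0, 0, -0.8],
    [0, 0, 0, -0.8],
    [0, 0, 0, -0.8],
    [0, 0, 0, -0.8]
  ]
}}

```text
time: 49.1
eef_pos: [0.446, -0.2721, 0.1151]
eef_rot: [-0.0, -0.226, 0.974, 0.0]
wrist_force: [0.1, 0.0, -3.3]
finger_gap: 0.0178
grasp_force: 106.9
```

Request:
{"method": "apply_moves", "body": {
  "deltas": [
    [0, 0, 0, -0.8],
    [0, 0, 0, -0.8],
    [0, 0, 0, -0.8],
    [0, 0, 0, -0.8],
    [0, 0, 0, -0.8],
    [0, 0, 0, -0.8],
    [0, 0, 0, -0.8],
    [0, 0, 0, -0.8]
  ]
}}

```text
time: 49.77
eef_pos: [0.446, -0.2721, 0.1151]
eef_rot: [-0.0, -0.436, 0.9, 0.0]
wrist_force: [-0.2, 0.1, -3.0]
finger_gap: 0.0181
grasp_force: 106.9
```

Run:
```python
from h import *
plan([.4348,-.2102,.10],145); s=get_obs(); print(s['finger_gap'],s['grasp_force'])
```

```text
t 49.77 tcp [ 0.446  -0.2721  0.1151] ya 141.7 j6 -1.61 | twist u -0.82 shift u [-1.107  1.117  0.378]
0.018084023224148756 106.94348931312561
```

Request:
{"method": "apply_moves", "body": {
  "deltas": [
    [0, 0, 0, -0.82],
    [-0.25, 0.25, 0, 0],
    [-0.3, 0.3, 0, 0],
    [-0.3, 0.3, 0, 0],
    [-0.26, 0.27, 0, 0],
    [0, 0, 0.3, 0],
    [0, 0, 0.3, 0],
    [0, 0, 0, 0]
  ]
}}

```text
time: 50.43
eef_pos: [0.434, -0.2083, 0.0899]
eef_rot: [-0.001, -0.461, 0.888, 0.001]
wrist_force: [-0.1, -0.4, -4.9]
finger_gap: 0.018
grasp_force: 106.8
```

Run:
```python
from h import *
plan([.4348,-.2102,.0658],145); s=get_obs(); print(s['finger_gap'],s['grasp_force'])
c=wrist(); np.savez('w17',**c); save('w17',c['pixels']); m,hsv=masks(c)
z=s['eef_pos'][2]+.0152+.064; e=proj(c,[.470,-.160,z]); print(e,'expected top ctr',proj(c,[.470,-.160,z-.064]))
hh,S,V=[hsv[...,i].astype(int) for i in range(3)]
for dy in (-60,-40,-20,0,20): 
    y=int(e[1])+dy; print(y,[int(V[y,x]) for x in range(220,430,10)])
x=int(e[0]); print([int(V[y,x]) for y in range(max(0,int(e[1])-140),int(e[1])+100,10)])
```

```text
t 50.43 tcp [ 0.434  -0.2083  0.0899] ya 144.8 j6 -1.57 | twist u -0.04 shift u [ 0.027 -0.044  0.603]
0.018026355279215023 106.81100606918335
[322.1817511  523.39003995] expected top ctr [322.02796746 396.49746572]
463 [17, 18, 18, 17, 18, 16, 18, 19, 18, 20, 21, 19, 20, 21, 21, 18, 15, 17, 18, 17, 18]Traceback (most recent call last):
  File "<stdin>", line 7, in <module>
IndexError: index 483 is out of bounds for axis 0 with size 480
```

Request:
{"method": "apply_moves", "body": {
  "deltas": [
    [0.03, -0.04, 0.2, 0],
    [0, 0, 0.2, 0],
    [0, 0, 0.2, 0],
    [0, 0, 0.1, 0],
    [0, 0, 0, 0],
    [0, 0, 0, 0],
    [0, 0, 0, 0],
    [0, 0, 0, 0]
  ]
}}

```text
time: 51.15
eef_pos: [0.4356, -0.2119, 0.0635]
eef_rot: [-0.0, -0.46, 0.888, 0.0]
wrist_force: [1.0, 1.0, -3.7]
finger_gap: 0.018
grasp_force: 107.1
```

Request:
{"method": "apply_moves", "body": {
  "deltas": [
    [0, 0, 0.1, 0],
    [0, 0, 0.05, 0],
    [0, 0, 0, 0],
    [0, 0, 0, 0],
    [0, 0, 0, 0],
    [0, 0, 0, 0],
    [0, 0, 0, 0],
    [0, 0, 0, 0]
  ]
}}

```text
time: 51.82
eef_pos: [0.4358, -0.212, 0.0574]
eef_rot: [0.0, -0.46, 0.888, -0.0]
wrist_force: [0.8, -0.3, 0.1]
finger_gap: 0.0181
grasp_force: 107.6
```

Request:
{"method": "apply_moves", "body": {
  "deltas": [
    [0, 0, 0.1, 0],
    [0, 0, 0, 0],
    [0, 0, 0, 0],
    [0, 0, 0, 0],
    [0, 0, 0, 0],
    [0, 0, 0, 0],
    [0, 0, 0, 0],
    [0, 0, 0, 0]
  ]
}}

```text
time: 52.48
eef_pos: [0.4356, -0.2119, 0.0534]
eef_rot: [-0.0, -0.46, 0.888, 0.0]
wrist_force: [1.0, -0.2, -1.4]
finger_gap: 0.0181
grasp_force: 107.6
```

Request:
{"method": "apply_moves", "body": {
  "deltas": [
    [0, 0, 0.1, 0],
    [0, 0, 0, 0],
    [0, 0, 0, 0],
    [0, 0, 0, 0],
    [0, 0, 0, 0],
    [0, 0, 0, 0],
    [0, 0, 0, 0],
    [0, 0, 0, 0]
  ]
}}

```text
time: 53.15
eef_pos: [0.4361, -0.2127, 0.05]
eef_rot: [0.0, -0.46, 0.888, -0.001]
wrist_force: [-2.2, -3.1, 10.7]
finger_gap: 0.0179
grasp_force: 109.3
```

Request:
{"method": "apply_moves", "body": {
  "deltas": [
    [0, 0, 0.1, 0],
    [0, 0, 0, 0],
    [0, 0, 0, 0],
    [0, 0, 0, 0],
    [0, 0, 0, 0],
    [0, 0, 0, 0],
    [0, 0, 0, 0],
    [0, 0, 0, 0]
  ]
}}

```text
time: 53.82
eef_pos: [0.4362, -0.2134, 0.0464]
eef_rot: [-0.0, -0.46, 0.888, -0.002]
wrist_force: [-4.6, -7.5, 17.4]
finger_gap: 0.0183
grasp_force: 111.1
```

Request:
{"method": "apply_moves", "body": {
  "deltas": [
    [0, 0, -0.3, 0],
    [0, 0, -0.6, 0],
    [0, 0, -0.6, 0],
    [0, -0.2, -0.4, 0],
    [0.6, -0.4, 0, 0],
    [0.6, -0.4, 0, 0],
    [0.6, -0.4, 0, 0],
    [0.4, -0.3, 0, 0]
  ]
}}

```text
time: 54.48
eef_pos: [0.4399, -0.325, 0.1208]
eef_rot: [-0.0, -0.46, 0.888, 0.0]
wrist_force: [0.1, -0.0, -4.0]
finger_gap: 0.0184
grasp_force: 108.2
```

Run:
```python
from h import *
s=get_obs(); print(s['eef_pos'],s['finger_gap'],s['wrist_torque'])
c=capture('side'); np.savez('s18',**c); save('s18',c['pixels'])
c0=dict(np.load('side0.npz'))
print('up',proj(c,[.4705,-.1565,.081]),'home',proj(c,[.4705,-.1565,.0675]))
for n,cc in (('old',c0),('new',c)):
    g=cv2.cvtColor(cc['pixels'],cv2.COLOR_RGB2HSV); u=proj(c,[.4705,-.1565,.075]); x=int(round(u[0])); y=int(round(u[1]))
    print(n)
    for yy in range(y-12,y+16,2): print(yy,[tuple(int(v) for v in g[yy,xx]) for xx in range(x-6,x+8,3)])
```

```text
[ 0.43988775 -0.32497115  0.12080781] 0.018433705546782687 [-0.19662506  0.11971541  0.02452041]
up [364.73838731 232.48115248] home [364.22792748 237.54848651]
old
223 [(18, 53, 183), (18, 53, 184), (19, 48, 185), (19, 44, 191), (20, 42, 193)]
225 [(19, 53, 184), (18, 50, 185), (19, 51, 185), (19, 51, 184), (19, 46, 189)]
227 [(19, 52, 185), (19, 50, 189), (19, 49, 189), (18, 53, 186), (19, 52, 186)]
229 [(19, 54, 183), (18, 45, 181), (19, 39, 188), (19, 53, 182), (19, 52, 187)]
231 [(18, 51, 179), (130, 4, 171), (130, 4, 172), (16, 24, 179), (20, 57, 179)]
233 [(18, 47, 164), (130, 4, 172), (135, 3, 173), (135, 3, 170), (18, 55, 181)]
235 [(19, 52, 161), (130, 6, 131), (130, 5, 156), (6, 10, 127), (19, 50, 190)]
237 [(8, 18, 156), (17, 27, 66), (130, 9, 88), (12, 10, 126), (19, 50, 190)]
239 [(20, 94, 95), (21, 129, 71), (20, 124, 70), (20, 74, 168), (19, 47, 194)]
241 [(21, 129, 107), (20, 134, 78), (20, 132, 89), (22, 115, 182), (19, 49, 186)]
243 [(21, 112, 127), (22, 119, 169), (21, 122, 174), (21, 109, 159), (18, 49, 187)]
245 [(163, 109, 122), (12, 153, 130), (20, 59, 113), (
[... 620 characters left out ...]
 (18, 63, 114), (19, 58, 119), (19, 57, 121), (18, 61, 112)]
235 [(19, 58, 119), (0, 3, 164), (10, 5, 164), (18, 54, 117), (19, 57, 120)]
237 [(115, 28, 156), (130, 4, 185), (120, 4, 139), (17, 21, 109), (19, 58, 119)]
239 [(113, 21, 108), (140, 7, 111), (120, 5, 109), (135, 6, 92), (18, 54, 123)]
241 [(20, 112, 134), (120, 6, 81), (130, 9, 88), (20, 87, 97), (20, 56, 118)]
243 [(21, 106, 94), (20, 84, 100), (20, 81, 101), (21, 115, 100), (18, 57, 117)]
245 [(0, 168, 109), (3, 182, 118), (22, 78, 82), (109, 116, 81), (19, 59, 117)]
247 [(1, 188, 121), (0, 185, 123), (138, 87, 73), (108, 162, 88), (18, 56, 118)]
249 [(0, 186, 103), (1, 189, 105), (167, 133, 67), (107, 165, 71), (10, 14, 106)]
```

Run:
```python
from h import *
for n in ('side0','s18'):
    c=dict(np.load(n+'.npz')); S=cv2.cvtColor(c['pixels'],cv2.COLOR_RGB2HSV)[...,1].astype(float)
    for x in range(359,366): print(n,x,S[226:246,x].astype(int))
plan([.47,-.27,.12],85)
```

```text
side0 359 [ 53  52  53  54  56  51  45  47  51  52  52  18  44  94 128 129 128 112
  45 109]
side0 360 [ 54  52  52  54  48  29  14   9  11  37  51  48  74 130 133 129 123 121
 115 150]
side0 361 [ 53  52  54  53  30   5   5   5   5   5  19  44 102 136 129 130 123 118
 127 175]
side0 362 [ 50  50  51  45  18   4   4   4   5   6  10  27  90 129 133 134 127 119
 123 153]
side0 363 [ 47  48  47  39  12   6   3   6   4   5   5   3  56 124 129 129 129 123
 122 121]
side0 364 [ 48  48  47  37  12   4   4   4   4   3   7   6  40 124 129 129 129 124
 121  76]
side0 365 [ 51  49  49  39  16   4   4   3   4   5   4   9  36 124 135 132 125 122
 122  59]
s18 359 [ 59  59  57  62  63  63  60  57  59  58  27  28  51  21  67 112 120 106
 108 168]
s18 360 [ 60  59  59  63  65  62  62  62  59  35   8   3   7   7   0  42  90 120
 157 186]
s18 361 [ 62  59  60  63  63  63  63  63  49  12   3   4   5   7   6   7  46 104
 151 186]
s18 362 [ 56  58  57  59  60  62  62  63  36   3   4   4   5   7   3   6  13  84
 144 182]
s18 363 [ 55  54  56  56  61  59  61  59  28   5   4   4   6   5   8   9   3  69
 132 167]
s18 364 [ 55  54  54  55  58  58  58  58  33   5   4   3   4   5   5   9   6  74
 123 121]
s18 365 [ 61  57  54  56  57  58  61  58  40   5   3   4   5   5   7   9   3  81
 124  78]
t 54.53 tcp [ 0.4403 -0.3277  0.1206] ya 144.7 j6 -1.74 | twist u 14.93 shift u [-0.615  1.503  0.012]
```

The pin-head edge moved about 4.5 px of the expected 5.1, so the pin may still be about 1 mm short. I'll strike again, more firmly.

Run:
```python
from h import *
plan([.4353,-.2090,.0806],144.7)
```

```text
t 54.53 tcp [ 0.4403 -0.3277  0.1206] ya 144.7 j6 -1.74 | twist u 0.0 shift u [-2.353  1.817  0.996]
```

Request:
{"method": "apply_moves", "body": {
  "deltas": [
    [-0.5, 0.4, 0, 0],
    [-0.6, 0.5, 0, 0],
    [-0.6, 0.4, 0, 0],
    [-0.53, 0.37, 0, 0],
    [0, 0, 0.3, 0],
    [0, 0, 0.3, 0],
    [0, 0, 0.3, 0],
    [0, 0, 0, 0]
  ]
}}

```text
time: 55.2
eef_pos: [0.4359, -0.2105, 0.0832]
eef_rot: [-0.001, -0.461, 0.888, 0.002]
wrist_force: [-0.2, 0.4, -3.7]
finger_gap: 0.0185
grasp_force: 108.2
```

Run:
```python
from h import *
plan([.4353,-.2090,.0806],144.7)
```

```text
t 55.2 tcp [ 0.4359 -0.2105  0.0832] ya 144.9 j6 -1.58 | twist u 0.04 shift u [-0.023  0.033  0.066]
```

Request:
{"method": "apply_moves", "body": {
  "deltas": [
    [0, 0, 0.3, 0],
    [0, 0, 0.4, 0],
    [0, 0, 0.2, 0],
    [0, 0, 0.1, 0],
    [0, 0, 0, 0],
    [0, 0, 0, 0],
    [0, 0, 0, 0],
    [0, 0, 0, 0]
  ]
}}

```text
time: 55.87
eef_pos: [0.4374, -0.2121, 0.0462]
eef_rot: [-0.0, -0.46, 0.888, -0.0]
wrist_force: [-4.2, -1.7, 5.8]
finger_gap: 0.0181
grasp_force: 110.2
```

Request:
{"method": "apply_moves", "body": {
  "deltas": [
    [0, 0, 0.1, 0],
    [0, 0, 0, 0],
    [0, 0, 0, 0],
    [0, 0, 0, 0],
    [0, 0, 0, 0],
    [0, 0, 0, 0],
    [0, 0, 0, 0],
    [0, 0, 0, 0]
  ]
}}

```text
time: 56.53
eef_pos: [0.4381, -0.2126, 0.0429]
eef_rot: [0.0, -0.46, 0.888, -0.001]
wrist_force: [-4.2, -3.2, 13.6]
finger_gap: 0.018
grasp_force: 112.6
```

Request:
{"method": "apply_moves", "body": {
  "deltas": [
    [0, 0, 0.1, 0],
    [0, 0, 0, 0],
    [0, 0, 0, 0],
    [0, 0, 0, 0],
    [0, 0, 0, 0],
    [0, 0, 0, 0],
    [0, 0, 0, 0],
    [0, 0, 0, 0]
  ]
}}

```text
time: 57.2
eef_pos: [0.4383, -0.2132, 0.0391]
eef_rot: [0.0, -0.46, 0.888, -0.002]
wrist_force: [-5.7, -4.8, 15.2]
finger_gap: 0.0179
grasp_force: 114.6
```

Request:
{"method": "apply_moves", "body": {
  "deltas": [
    [0, 0, 0.06, 0],
    [0, 0, 0, 0],
    [0, 0, 0, 0],
    [0, 0, 0, 0],
    [0, 0, 0, 0],
    [0, 0, 0, 0],
    [0, 0, 0, 0],
    [0, 0, 0, 0]
  ]
}}

```text
time: 57.87
eef_pos: [0.4383, -0.2138, 0.0372]
eef_rot: [-0.0, -0.46, 0.888, -0.002]
wrist_force: [-8.8, -8.4, 23.3]
finger_gap: 0.018
grasp_force: 116.7
```

Request:
{"method": "apply_moves", "body": {
  "deltas": [
    [0, 0, -0.3, 0],
    [0, 0, -0.6, 0],
    [0, 0, -0.6, 0],
    [0, -0.2, -0.4, 0],
    [0.6, -0.4, 0, 0],
    [0.6, -0.4, 0, 0],
    [0.6, -0.4, 0, 0],
    [0.4, -0.3, 0, 0]
  ]
}}

```text
time: 58.53
eef_pos: [0.442, -0.325, 0.1114]
eef_rot: [-0.0, -0.46, 0.888, -0.0]
wrist_force: [-0.2, -0.2, -2.9]
finger_gap: 0.0185
grasp_force: 112.4
```

Run:
```python
from h import *
c=capture('side'); np.savez('s19',**c); save('s19',c['pixels'])
S=cv2.cvtColor(c['pixels'],cv2.COLOR_RGB2HSV)[...,1].astype(float)
for x in range(360,366): print(x,S[226:246,x].astype(int))
# full image-model reference: static feature check of camera, then wrist torque
s=get_obs(); print(s['wrist_torque'],s['finger_gap'])
plan([.47,-.27,.12],85)
```

```text
360 [ 62  61  59  64  62  60  60  62  59  37  10   3   5   5   7  29  87 120
 154 184]
361 [ 61  61  62  62  63  62  62  63  47  12   1   5   6   2   9   7  44 103
 149 190]
362 [ 58  56  59  59  63  63  63  62  34   5   5   6   5   5   5   6  13  86
 146 182]
363 [ 55  54  56  56  61  59  61  59  30   7   6   5   5   7   5   9   6  70
 132 167]
364 [ 57  54  54  55  58  58  60  57  37  16   2   5   5   5   5   6   7  69
 120 121]
365 [ 58  57  56  56  58  60  58  60  45  19   5   5   5   5   5   9   6  79
 126  75]
[-0.46436056  0.24324916 -0.02283213] 0.018290044975886145
t 58.58 tcp [ 0.4423 -0.3278  0.1112] ya 144.7 j6 -1.74 | twist u 14.93 shift u [-0.563  1.501 -0.222]
```

The pin did not move under a second, 27 N press, so it is at its stop. I'll set the mallet down near its old place and then check the pin from closer.

Request:
{"method": "apply_moves", "body": {
  "deltas": [
    [0, 0, 0, 0.9],
    [0, 0, 0, 0.9],
    [0, 0, 0, 0.9],
    [0, 0, 0, 0.9],
    [0, 0, 0, 0.9],
    [0, 0, 0, 0.9],
    [0, 0, 0, 0.9],
    [0, 0, 0, 0.9]
  ]
}}

```text
time: 59.25
eef_pos: [0.442, -0.3226, 0.1113]
eef_rot: [-0.0, -0.224, 0.975, 0.0]
wrist_force: [0.3, 0.4, -4.3]
finger_gap: 0.0182
grasp_force: 112.4
```

Request:
{"method": "apply_moves", "body": {
  "deltas": [
    [0, 0, 0, 0.9],
    [0, 0, 0, 0.9],
    [0, 0, 0, 0.9],
    [0, 0, 0, 0.9],
    [0, 0, 0, 0.9],
    [0, 0, 0, 0.9],
    [0, 0, 0, 0.9],
    [0, 0, 0, 0.9]
  ]
}}

```text
time: 59.92
eef_pos: [0.4421, -0.3226, 0.1113]
eef_rot: [-0.0, 0.026, 1.0, 0.0]
wrist_force: [0.3, 0.3, -3.3]
finger_gap: 0.0177
grasp_force: 112.4
```

Run:
```python
from h import *
plan([.434,-.275,-.005],87); s=get_obs(); print(s['wrist_force'],s['wrist_torque'],s['finger_gap'])
# tilt check from side view: dark head / handle
c=capture('side'); np.savez('s20',**c); save('s20',c['pixels'])
```

```text
t 59.92 tcp [ 0.4421 -0.3226  0.1113] ya 87.0 j6 -0.73 | twist u 0.01 shift u [0.262 1.176 2.907]
[ 0.32517786  0.26262555 -3.25120454] [-0.00519899  0.26412464  0.03926289] 0.01769276873507387
```

Request:
{"method": "apply_moves", "body": {
  "deltas": [
    [0.06, 0.3, 0, 0],
    [0.1, 0.4, 0, 0],
    [0.1, 0.48, 0, 0],
    [0, 0, 0.4, 0],
    [0, 0, 0.6, 0],
    [0, 0, 0.6, 0],
    [0, 0, 0.5, 0],
    [0, 0, 0.3, 0]
  ]
}}

```text
time: 60.63
eef_pos: [0.4331, -0.2736, 0.0133]
eef_rot: [-0.001, 0.023, 1.0, 0.001]
wrist_force: [-0.5, -0.0, -4.2]
finger_gap: 0.0181
grasp_force: 112.3
```

Request:
{"method": "apply_moves", "body": {
  "deltas": [
    [0, 0, 0.1, 0],
    [0, 0, 0.1, 0],
    [0, 0, 0.1, 0],
    [0, 0, 0.1, 0],
    [0, 0, 0, 0],
    [0, 0, 0, 0],
    [0, 0, 0, 0],
    [0, 0, 0, 0]
  ]
}}

```text
time: 61.3
eef_pos: [0.4343, -0.2753, -0.0007]
eef_rot: [0.0, 0.024, 1.0, -0.0]
wrist_force: [0.2, -0.0, -3.8]
finger_gap: 0.0183
grasp_force: 112.2
```

Run:
```python
from h import *
plan([.434,-.275,-.015],87)
```

```text
t 61.3 tcp [ 0.4343 -0.2753 -0.0007] ya 87.2 j6 -0.68 | twist u 0.06 shift u [0.009 0.006 0.357]
```

Request:
{"method": "apply_moves", "body": {
  "deltas": [
    [0, 0, 0.1, 0],
    [0, 0, 0.1, 0],
    [0, 0, 0, 0],
    [0, 0, 0, 0],
    [0, 0, 0, 0],
    [0, 0, 0, 0],
    [0, 0, 0, 0],
    [0, 0, 0, 0]
  ]
}}

```text
time: 61.97
eef_pos: [0.4342, -0.2751, -0.0089]
eef_rot: [0.0, 0.024, 1.0, -0.0]
wrist_force: [0.2, 0.0, -3.2]
finger_gap: 0.018
grasp_force: 112.2
```

Request:
{"method": "apply_moves", "body": {
  "deltas": [
    [0, 0, 0.1, 0],
    [0, 0, 0.05, 0],
    [0, 0, 0, 0],
    [0, 0, 0, 0],
    [0, 0, 0, 0],
    [0, 0, 0, 0],
    [0, 0, 0, 0],
    [0, 0, 0, 0]
  ]
}}

```text
time: 62.63
eef_pos: [0.4342, -0.2752, -0.0149]
eef_rot: [0.0, 0.024, 1.0, -0.0]
wrist_force: [0.3, -0.4, -3.3]
finger_gap: 0.0184
grasp_force: 112.2
```

Request:
{"method": "apply_moves", "body": {
  "deltas": [
    [0, 0, 0.06, 0],
    [0, 0, 0, 0],
    [0, 0, 0, 0],
    [0, 0, 0, 0],
    [0, 0, 0, 0],
    [0, 0, 0, 0],
    [0, 0, 0, 0],
    [0, 0, 0, 0]
  ]
}}

```text
time: 63.3
eef_pos: [0.4342, -0.2752, -0.0174]
eef_rot: [0.0, 0.024, 1.0, -0.0]
wrist_force: [-0.4, 0.3, -3.9]
finger_gap: 0.0182
grasp_force: 112.2
```

Request:
{"method": "apply_moves", "body": {
  "deltas": [
    [0, 0, 0.06, 0],
    [0, 0, 0, 0],
    [0, 0, 0, 0],
    [0, 0, 0, 0],
    [0, 0, 0, 0],
    [0, 0, 0, 0],
    [0, 0, 0, 0],
    [0, 0, 0, 0]
  ]
}}

```text
time: 63.97
eef_pos: [0.4342, -0.2752, -0.0198]
eef_rot: [0.0, 0.024, 1.0, -0.0]
wrist_force: [1.2, -1.3, -1.6]
finger_gap: 0.018
grasp_force: 112.6
```

Now in contact. I'll open slowly, then rise and check.

Request:
{"method": "apply_moves", "body": {
  "deltas": [
    [0, 0, 0.04, 0],
    [0, 0, 0, 0],
    [0, 0, 0, 0],
    [0, 0, 0, 0],
    [0, 0, 0, 0],
    [0, 0, 0, 0],
    [0, 0, 0, 0],
    [0, 0, 0, 0]
  ]
}}

```text
time: 64.63
eef_pos: [0.4346, -0.2754, -0.021]
eef_rot: [0.0, 0.024, 1.0, -0.0]
wrist_force: [3.0, 0.5, 7.2]
finger_gap: 0.0182
grasp_force: 113.7
```

Request:
{"method": "apply_moves", "body": {
  "deltas": [
    [0, 0, 0, 0],
    [0, 0, 0, 0],
    [0, 0, 0, 0],
    [0, 0, 0, 0],
    [0, 0, 0, 0],
    [0, 0, 0, 0],
    [0, 0, 0, 0],
    [0, 0, 0, 0]
  ],
  "grip": 0.1,
  "squeeze": 20
}}

```text
time: 65.3
eef_pos: [0.4341, -0.2751, -0.0215]
eef_rot: [-0.0, 0.024, 1.0, 0.0]
wrist_force: [0.6, -0.2, 0.2]
finger_gap: 0.0467
grasp_force: 0.0
```

Request:
{"method": "apply_moves", "body": {
  "deltas": [
    [0, 0, -0.3, 0],
    [0, 0, -0.6, 0],
    [0, 0, -0.8, 0],
    [0, 0, -0.8, 0],
    [0, 0, -0.8, 0],
    [0, 0, -0.8, 0],
    [0, 0.3, -0.8, 0],
    [0, 0.3, 0, 0]
  ]
}}

```text
time: 65.97
eef_pos: [0.437, -0.2525, 0.1799]
eef_rot: [0.003, 0.025, 1.0, -0.002]
wrist_force: [0.5, 0.5, 0.7]
finger_gap: 0.0468
grasp_force: 0.0
```

Request:
{"method": "apply_moves", "body": {
  "deltas": [
    [0.2, 0.5, 0, 0],
    [0.3, 0.5, 0, 0],
    [0.2, 0.5, 0, 0],
    [0, 0.5, 0, 0],
    [0, 0.3, 0, 0],
    [0, 0, 0, 0],
    [0, 0, 0, 0],
    [0, 0, 0, 0]
  ]
}}

```text
time: 66.63
eef_pos: [0.4121, -0.1586, 0.1745]
eef_rot: [0.0, 0.024, 1.0, -0.0]
wrist_force: [-0.1, -0.7, -0.7]
finger_gap: 0.0472
grasp_force: 0.0
```

Run:
```python
from h import *
plan([.4705,-.157,.2],96)
c=wrist(); np.savez('w21',**c); save('w21',c['pixels']); m,hsv=masks(c); H,S,V=[hsv[...,i].astype(int) for i in range(3)]
for z in (.081,.0675): print('pin exp',z,proj(c,[.4705,-.1566,z]))
e=proj(c,[.4705,-.1566,.0675]); x,y=map(int,e)
gr=((S<30)&(V>70)).astype(np.uint8)*255
for z in (.081,.0675): comps(c,gr,(x-22,y-22,x+22,y+22),60,z,'pin')
for yy in range(y-20,y+22,4): print(yy,[(int(S[yy,xx]),int(V[yy,xx])) for xx in range(x-20,x+22,5)])
e=proj(c,[.495,-.278,.064]); print('mallet',e); comps(c,m['blk'],(max(0,int(e[0])-70),max(0,int(e[1])-60),int(e[0])+70,int(e[1])+60),300,.05,'head')
hd=((H>10)&(H<25)&(S>92)&(V>80)).astype(np.uint8)*255; hd=cv2.morphologyEx(hd,cv2.MORPH_OPEN,np.ones((5,5)))
comps(c,hd,(max(0,int(e[0])-90),0,int(e[0])+90,int(e[1])),300,.035,'handle')
e=proj(c,[.4797,-.0596,.12]); comps(c,m['red'],(int(e[0])-30,max(0,int(e[1])-30),int(e[0])+30,int(e[1])+30),50,.12,'knob')
```

```text
t 66.63 tcp [ 0.4121 -0.1586  0.1745] ya 87.2 j6 -0.5 | twist u -2.19 shift u [-1.455 -0.114 -0.637]
pin exp 0.081 [329.25624085 297.80195625]
pin exp 0.0675 [328.9858301  290.49820933]
pin [334. 294.] c [ 0.4634 -0.1576] L [0.038 0.036] yaw 177.2
pin [334. 294.] c [ 0.4699 -0.1578] L [0.04  0.037] yaw 177.2
270 [(149, 58), (164, 56), (159, 56), (157, 57), (166, 57), (173, 62), (165, 71), (111, 69), (11, 95)]
274 [(166, 63), (168, 76), (170, 87), (9, 60), (100, 79), (136, 90), (164, 98), (152, 84), (11, 95)]
278 [(168, 97), (169, 98), (141, 112), (139, 125), (129, 117), (147, 125), (140, 89), (163, 89), (13, 95)]
282 [(158, 92), (96, 82), (111, 106), (11, 92), (13, 99), (11, 70), (143, 127), (161, 95), (11, 95)]
286 [(120, 87), (87, 108), (10, 102), (8, 121), (9, 120), (9, 117), (130, 116), (167, 96), (11, 95)]
290 [(60, 93), (69, 104), (8, 122), (9, 120), (9, 119), (11, 118), (79, 110), (163, 97), (14, 94)]
294 [(30, 59), (159, 96), (9, 115), (7, 114), (11, 116), (9, 116), (6, 81), (169, 95), (13, 96)]
298 [(17, 59), (166, 95), (38, 106), (11, 114), (11, 112), (9, 111), (11, 95), (13, 97), (8, 96)]
302 [(12, 66), (11, 96), (8, 96), (11, 97), (4, 139), (3, 146), (11, 96), (13, 97), (13, 95)]
306 [(11, 97), (11, 97), (11, 95), (13, 96), (3, 150), (3, 148), (8, 95), (11, 95), (11, 94)]
310 [(11, 97), (13, 97), (13, 96), (11, 96), (2, 145), (3, 151), (3, 97), (8, 95), (11, 94)]
mallet [193.25225249 319.96866091]
head [210. 339.] c [ 0.5128 -0.2901] L [0.141 0.109] yaw 87.2
handle [197. 215.] c [ 0.4147 -0.2693] L [0.132 0.022] yaw 174.6
knob [465. 326.] c [ 0.4782 -0.0604] L [0.026 0.015] yaw 41.8
```

The mallet handle lies level on the table: centre (.415,-.269), yaw 175°, 132 x 22 mm. For a closer check of the pin height I'll repeat the two oblique wrist poses used before the strike.

Run:
```python
from h import *
plan([.595,-.2281,.0718],98.1)
for n in ('w4','w10'):
    c=dict(np.load(n+'.npz')); print(n,proj(c,[.4705,-.1566,.081]),proj(c,[.4705,-.1566,.0675]))
```

```text
t 66.68 tcp [ 0.4121 -0.1587  0.1745] ya 87.2 j6 -0.5 | twist u -2.72 shift u [-4.282 -2.362  2.567]
w4 [544.6423616   29.96303141] [526.53465966  37.56449192]
w10 [40.04642604 28.33793238] [60.38601404 35.16986495]
```

Request:
{"method": "apply_moves", "body": {
  "deltas": [
    [0, 0, 0, -0.9],
    [0, 0, 0, -0.9],
    [0, 0, 0, -0.92],
    [-0.4, -0.2, 0, 0],
    [-0.6, -0.35, 0, 0],
    [-0.7, -0.4, 0, 0],
    [-0.7, -0.4, 0, 0],
    [-0.7, -0.4, 0, 0]
  ]
}}

```text
time: 67.35
eef_pos: [0.5458, -0.2112, 0.1742]
eef_rot: [-0.0, -0.07, 0.998, -0.0]
wrist_force: [0.1, 0.2, 1.1]
finger_gap: 0.0473
grasp_force: 0.0
```

Request:
{"method": "apply_moves", "body": {
  "deltas": [
    [-0.7, -0.4, 0, 0],
    [-0.48, -0.2, 0.4, 0],
    [0, 0, 0.6, 0],
    [0, 0, 0.6, 0],
    [0, 0, 0.5, 0],
    [0, 0, 0.4, 0],
    [0, 0, 0, 0],
    [0, 0, 0, 0]
  ]
}}

```text
time: 68.02
eef_pos: [0.5942, -0.2274, 0.0741]
eef_rot: [-0.001, -0.07, 0.998, 0.0]
wrist_force: [0.0, 0.2, 0.6]
finger_gap: 0.0468
grasp_force: 0.0
```

```bash
cat > pin.py <<'E'
from h import *
def pinpix(c,p0):
    hsv=cv2.cvtColor(c['pixels'],cv2.COLOR_RGB2HSV); H,S,V=[hsv[...,i].astype(int) for i in range(3)]
    e=proj(c,p0); x,y=map(int,e); m=((S<28)&(V>85)).astype(np.uint8); x0,y0=max(0,x-45),max(0,y-45); sub=m[y0:y+45,x0:x+45]
    print('exp',np.round(e)); 
    n,l,st,ce=cv2.connectedComponentsWithStats(cv2.morphologyEx(sub,cv2.MORPH_OPEN,np.ones((5,5))))
    for i in range(1,n): print(st[i][2:],np.round(ce[i]+[x0,y0],1))
    for yy in range(max(0,y-32),y+33,8): print(yy,[(int(S[yy,xx]),int(V[yy,xx])) for xx in range(max(0,x-40),min(640,x+41),8)])
E
python3 - <<'E'
from pin import *
plan([.595,-.2281,.0718],98.1)
c=wrist(); np.savez('w22',**c); save('w22',c['pixels'])
print('old'); pinpix(dict(np.load('w4.npz')),[.4705,-.1566,.081]); print('new'); print(proj(c,[.4705,-.1566,.081])); pinpix(c,[.4705,-.1566,.0675])
E
```

```text
t 68.02 tcp [ 0.5942 -0.2274  0.0741] ya 98.1 j6 -0.63 | twist u -0.01 shift u [-0.018 -0.021  0.057]
old
exp [545.  30.]
[ 5 17 84] [501.    7.9]
[  47   52 1906] [536.4  34.6]
[ 6  6 34] [539.6  70.6]
0 [(7, 72), (9, 57), (5, 55), (15, 85), (12, 84), (181, 48), (167, 49), (177, 49), (13, 58), (18, 58), (167, 49)]
8 [(7, 76), (6, 82), (12, 86), (15, 86), (33, 70), (54, 66), (167, 49), (172, 49), (174, 47), (168, 50), (163, 50)]
16 [(12, 84), (39, 91), (12, 66), (10, 105), (7, 103), (10, 102), (10, 102), (182, 49), (173, 50), (157, 52), (170, 51)]
24 [(148, 114), (16, 64), (12, 110), (7, 108), (10, 106), (10, 106), (10, 106), (26, 77), (165, 51), (180, 51), (165, 51)]
32 [(143, 114), (11, 68), (9, 109), (12, 109), (7, 106), (10, 105), (10, 105), (31, 82), (162, 52), (179, 50), (168, 53)]
40 [(131, 68), (11, 69), (10, 107), (7, 105), (10, 105), (10, 103), (10, 102), (152, 52), (167, 52), (158, 50), (140, 42)]
48 [(139, 68), (8, 67), (12, 107), (10, 105), (7, 104), (10, 104), (10, 103), (20, 78), (15, 87), (9, 84), (12, 85)]
56 [(141, 67), (12, 62), (9, 89), (10, 105), (10, 104), (10, 
[... 597 characters left out ...]
 (10, 77), (9, 109), (10, 107), (7, 105), (7, 103), (170, 81), (162, 52), (170, 51), (177, 52)]
40 [(144, 85), (95, 91), (11, 113), (9, 111), (9, 109), (10, 107), (10, 106), (161, 65), (165, 51), (165, 51), (167, 52)]
48 [(147, 127), (12, 63), (12, 108), (10, 105), (7, 103), (10, 104), (10, 102), (167, 52), (163, 50), (158, 50), (26, 79)]
56 [(146, 126), (8, 61), (7, 109), (10, 107), (12, 106), (12, 106), (10, 104), (18, 85), (12, 85), (12, 85), (12, 85)]
64 [(147, 90), (148, 119), (8, 62), (10, 105), (10, 105), (10, 101), (169, 86), (9, 86), (6, 85), (9, 85), (12, 85)]
72 [(164, 90), (143, 107), (147, 118), (143, 116), (143, 116), (170, 87), (168, 85), (15, 87), (12, 85), (12, 85), (9, 86)]
```

Run:
```python
from h import *
from scipy.optimize import brentq
def cen(n,e):
    c=dict(np.load(n+'.npz')); h=cv2.cvtColor(c['pixels'],cv2.COLOR_RGB2HSV); S,V=h[...,1].astype(int),h[...,2].astype(int)
    m=((S<14)&(V>=98)&(V<=116)).astype(np.uint8); x,y=e; q=np.zeros_like(m); q[max(0,y-40):y+40,x-40:x+40]=m[max(0,y-40):y+40,x-40:x+40]
    q=cv2.morphologyEx(q,cv2.MORPH_OPEN,np.ones((7,7),np.uint8))
    k=max(cv2.findContours(q,cv2.RETR_EXTERNAL,cv2.CHAIN_APPROX_NONE)[0],key=cv2.contourArea); el=cv2.fitEllipse(k); return c,np.array(el[0]),el[1]
c,p,s=cen('w4',(536,36)); print('old',p,s)
w=onz(c,p,.081); print('xy at .081',w)
d,q,t=cen('w22',(514,44)); print('new',q,t)
for z in (.081,.0745,.070,.069,.068,.0675,.067): 
    print(z, np.round(proj(d,[w[0],w[1],z])-q,2))
```

```text
old [536.35778809  34.45349121] (42.4050178527832, 51.70784378051758)
xy at .081 [ 0.47251254 -0.15937918  0.081     ]
new [513.8369751  44.2341423] (38.244361877441406, 46.124759674072266)
0.081 [16.77 -6.94]
0.0745 [ 8.39 -3.48]
0.07 [ 2.98 -1.24]
0.069 [ 1.82 -0.76]
0.068 [ 0.67 -0.29]
0.0675 [ 0.1  -0.05]
0.067 [-0.47  0.18]
```

The oblique view puts the pin top at 67.4 mm, which is fully home (67.5 mm). I'll rise clear and hand in.

Request:
{"method": "apply_moves", "body": {
  "deltas": [
    [0, 0, -0.4, 0],
    [0, 0, -0.6, 0],
    [0, 0, -0.6, 0],
    [0, 0, -0.6, 0],
    [0, 0, -0.3, 0],
    [0, 0, 0, 0],
    [0, 0, 0, 0],
    [0, 0, 0, 0]
  ]
}}

```text
time: 68.73
eef_pos: [0.5945, -0.2269, 0.1744]
eef_rot: [0.0, -0.071, 0.998, 0.0]
wrist_force: [1.1, -0.5, 0.1]
finger_gap: 0.047
grasp_force: 0.0
```

```bash
python3 -c "
from plant import *
print(finish_job())"
```

```text
the job is handed in; nothing more can be done
None
```

I've handed the job in at about 69 s: the sanding block is on the table, both mouldings are in channels 1 and 3, the jaw is closed with the pawl down, the pin is fully home by camera measurement, and the mallet is back on the table; the hand-in returned no verdict.

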